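# Load substrate jars and fit temperature probes

### The job

Stand every substrate jar from the bench in the aluminium incubation tray, one jar to a compartment; for each jar lift a temperature probe off its hook and slide it fully down into the jar's centre tube until its black collar sits on the mouth. Once every jar stands in the tray with its probe home, press the green start button on the logger fully down and let go. A probe that no jar needs stays hanging on its hook; leave the spray bottle, the grain jar and the scoop where they are.

Things in the scene. Friction and masses are not known exactly. Their poses are not given: they have to be found in the camera images.
- jar_a: loose substrate jar (three or four jars are present), 0.4 kg, 105 mm high: round brown body 62 mm in diameter up to 70 mm, white neck 36 mm in diameter from 78 to 105 mm (grip here from above). A round tube of 18 mm inner diameter runs down its axis from the mouth to 20 mm above the underside. Origin: centre of the underside; z up; yaw does not matter
- jar_b: loose substrate jar (three or four jars are present), 0.4 kg, 105 mm high: round brown body 62 mm in diameter up to 70 mm, white neck 36 mm in diameter from 78 to 105 mm (grip here from above). A round tube of 18 mm inner diameter runs down its axis from the mouth to 20 mm above the underside. Origin: centre of the underside; z up; yaw does not matter
- jar_c: loose substrate jar (three or four jars are present), 0.4 kg, 105 mm high: round brown body 62 mm in diameter up to 70 mm, white neck 36 mm in diameter from 78 to 105 mm (grip here from above). A round tube of 18 mm inner diameter runs down its axis from the mouth to 20 mm above the underside. Origin: centre of the underside; z up; yaw does not matter
- jar_d: loose substrate jar (three or four jars are present), 0.4 kg, 105 mm high: round brown body 62 mm in diameter up to 70 mm, white neck 36 mm in diameter from 78 to 105 mm (grip here from above). A round tube of 18 mm inner diameter runs down its axis from the mouth to 20 mm above the underside. Origin: centre of the underside; z up; yaw does not matter
- probe0: temperature probe, hangs on hook0, 0.09 kg. Origin: tip of the rod; z up. Heights: steel rod 15 mm thick to 80 mm (tapers to 8 mm in the lowest 12), black collar 28 mm wide at 80-86, orange handle 12 (x) by 22 mm (y): eye 14 mm wide, open along x, at 86-116, solid grip tab at 118-150 (grip across y). Home in a jar, its tip is 25 mm above the jar's underside
- hook0 (a point): point on the axis of hook 0 where probe0 hangs, axes as the rack. The hook is a bar 6 mm thick, level at 150 mm height, from the crossbar along the rack's -x; 20 mm past this point its end turns up, to 15 mm above the bar's axis. To free a probe lift it 16 to 22 mm, then draw it 40 mm along -x
- probe1: temperature probe, hangs on hook1, 0.09 kg. Origin: tip of the rod; z up. Heights: steel rod 15 mm thick to 80 mm (tapers to 8 mm in the lowest 12), black collar 28 mm wide at 80-86, orange handle 12 (x) by 22 mm (y): eye 14 mm wide, open along x, at 86-116, solid grip tab at 118-150 (grip across y). Home in a jar, its tip is 25 mm above the jar's underside
- hook1 (a point): point on the axis of hook 1 where probe1 hangs, axes as the rack. The hook is a bar 6 mm thick, level at 150 mm height, from the crossbar along the rack's -x; 20 mm past this point its end turns up, to 15 mm above the bar's axis. To free a probe lift it 16 to 22 mm, then draw it 40 mm along -x
- probe2: temperature probe, hangs on hook2, 0.09 kg. Origin: tip of the rod; z up. Heights: steel rod 15 mm thick to 80 mm (tapers to 8 mm in the lowest 12), black collar 28 mm wide at 80-86, orange handle 12 (x) by 22 mm (y): eye 14 mm wide, open along x, at 86-116, solid grip tab at 118-150 (grip across y). Home in a jar, its tip is 25 mm above the jar's underside
- hook2 (a point): point on the axis of hook 2 where probe2 hangs, axes as the rack. The hook is a bar 6 mm thick, level at 150 mm height, from the crossbar along the rack's -x; 20 mm past this point its end turns up, to 15 mm above the bar's axis. To free a probe lift it 16 to 22 mm, then draw it 40 mm along -x
- probe3: temperature probe, hangs on hook3, 0.09 kg. Origin: tip of the rod; z up. Heights: steel rod 15 mm thick to 80 mm (tapers to 8 mm in the lowest 12), black collar 28 mm wide at 80-86, orange handle 12 (x) by 22 mm (y): eye 14 mm wide, open along x, at 86-116, solid grip tab at 118-150 (grip across y). Home in a jar, its tip is 25 mm above the jar's underside
- hook3 (a point): point on the axis of hook 3 where probe3 hangs, axes as the rack. The hook is a bar 6 mm thick, level at 150 mm height, from the crossbar along the rack's -x; 20 mm past this point its end turns up, to 15 mm above the bar's axis. To free a probe lift it 16 to 22 mm, then draw it 40 mm along -x
- rack: fixed hook rack: grey base plate 120 (x) by 230 (y) by 12 mm, two dark posts at y = +-105 mm and x = +20 mm, crossbar at 143 to 157 mm height at x = +20 mm, four steel hooks 56 mm apart pointing to -x. Origin: centre of the underside; yaw varies
- tray: fixed aluminium incubation tray, 96 (x) by 316 (y) by 22 mm high, floor and walls 4 mm thick, three walls across make four compartments of 88 (x) by 74 (y) mm side by side along y. Origin: centre of the underside; yaw varies
- cell0 (a point): centre of the floor of tray compartment 0 (4 mm above the bench)
- cell1 (a point): centre of the floor of tray compartment 1 (4 mm above the bench)
- cell2 (a point): centre of the floor of tray compartment 2 (4 mm above the bench)
- cell3 (a point): centre of the floor of tray compartment 3 (4 mm above the bench)
- logger: fixed grey data logger box, 90 (x) by 80 (y) by 30 mm high, dark screen on its far half, green button on its near half; origin: centre of the underside
- start_top (a point): centre of the top of the green round start button, 28 mm in diameter, about 52 mm above the bench; moves with the button
- start (a joint): start button travel: 0 up, 0.006 m fully down; it springs back; about 4 N presses it fully
- spray: white spray bottle with a red head, 72 mm in diameter, 180 mm high; bystander; origin: centre of the underside
- grain: closed jar of grain with a blue lid, 72 mm in diameter, 110 mm high; bystander; origin: centre of the underside
- scoop: small spoon-shaped scoop, 200 mm long, lying flat along its x; bystander; origin: centre of the underside

How it is judged:
By the outcome, as a careful person would: the job done as asked, in the order asked, and still so for the second after the job is handed in, with the robot touching nothing.
Of jar_a, jar_b, jar_c, jar_d only 3 to 4 are there at a start; the rules pass over those that are not, and their reading is None.
At some moment in a run one of jar_a, jar_b, jar_c, jar_d may be knocked a few centimetres aside while the robot is not near it.
It also fails if it takes over 210 s, if anything falls off the work surface, if the arm or the gripper's body presses on something with over 40 N, if the wrist force passes 120 N, or if a joint passes its speed limit or range.

### The arm

A 6-joint arm with a two-finger parallel gripper is mounted at the origin on the work surface. World frame = base frame: x ahead of the robot, y to its left, z up, the work surface at z = 0. Lengths are in m, angles in rad, forces in N, time in s.
With the tool pointing down it reaches from about 0.325 to 0.925 m from the base axis. Payload 3.1 kg.
Tool frame: the origin (TCP) lies at the very end of the fingers, on their centre line; the grasp point (between the pads) lies 19 mm behind it; z points along the fingers, y is the line along which they close (so a half turn about z gives the same grasp; the last joint's range is limited). The gripper opens to 85 mm and grips with 20 to 120 N. Pads are 22 mm wide; open, the fingers measure 114 mm over their backs; the gripper's body (76 mm by 85 mm) begins 54 mm behind the grasp point. The pads swing forward as they close: fully open they stand 13 mm farther back than shut.
Start: joints at [-1.415, 0.217, 1.613, -0, 1.311, -0.112], TCP at [0.165, -0.603, 0.194] pointing down, gripper open.
Joint ranges: [-2.75, 2.75], [-0.78, 2.1], [0.31, 2.55], [-1.13, 4.27], [0.13, 2.63], [-2.58, 2.58]. Speed limits (rad/s): [2.79, 2.79, 3.14, 3.14, 3.14, 3.14].

### API

Orientations are given as a 3x3 rotation matrix whose columns are the frame's x, y, z axes.
In Python, from cell import r gives the robot as it stands. The module is installed in compiled form; this text tells all that it offers.
- The arm moves only by the shell command python3 -m creep 'ROWS' [OPENING] [FORCE]. ROWS is text: rows parted by semicolons, each of 6 numbers parted by spaces: the shift along the tool's x, y, z in m, then the turn, a rotation vector about the tool's x, y, z in rad. In form: x y z ax ay az; .... A call has 1 to 10 rows; each row shifts and turns the commanded pose from where the row before left it, along the tool's axes as they then stand; what a row does not reach is not made up. A row lasts 1/12 s, in which the tool goes at most 41.7 mm and 7.16 degrees, less where a joint would pass 70% of its speed; a pose out of reach is approached as far as the arm can. A call with a gripper value outside its range is refused whole. OPENING is the closure, from -1 (fully open) to 1 (shut), set as the call begins (- or left out, the last holds). The fingers move at their own pace and stop on an object; FORCE is the grip in N (left out, the last holds). Time passes only in rows, so rows that do not move let the fingers close. It gives the time, the measured TCP pose, the force, the opening and the grip force at its end, in the units of the state.
- r.observe(): the state, without advancing time (a new reading comes with each control period).
- r.snapshot(name): name is "side" or "top"; returns (picture, depth): 384x512x3 uint8, blue, green, red; 384x512 float32, m along the optical axis (not along the pixel's ray), 0 where there is no reading.
- r.camera_info(name): a dict with "K" (3x3 intrinsics, pixels), "D" ([k1, k2, p1, p2, k3] as OpenCV has them; the pictures are not rectified), "R" (3x3) and "t" (3): a world point X has camera coordinates R X + t. Camera axes: x right, y down, z forward; pixel columns grow to the right and rows downward; lengths in m; the calibration is good to about 2 mm. A picture is of the moment at which its call begins. camera_info takes no time and is no camera call.
- r.hand_in(): hands the job in; it is judged then, once.
Trained networks look in the newest picture that a camera, given by its name, has taken for a name from the list of things; names that differ only in an ending like _2 or _b are one class to them, and where a whole thing is asked for, a point or a joint stands for the part that bears it (a point fixed in the world has none). Each returns a list of dicts, best first, with "score" (0 to 1); they miss things now and then, are a little off and sometimes report something else, mostly with a low value. They report only what shows in the picture. A call takes as long as a camera call.
- r.look_for(camera, query): "xy" ([column, row] in pixels, amid what is visible of it).
- r.landmark_of(camera, query): "xy" ([column, row] in pixels: a listed point, or the origin of a listed thing).
The state is a dict: "t": time; "qpos": joint angles; "joint_vel": joint speeds; "tau": joint torques, N m; "position": TCP position; "tcp_rot": TCP orientation; "force": force on the tool from outside, world axes, zero at the start; "moment": the same for the moment, N m; "grip_width": opening from 0.0 (shut) to 1.0 (fully open); "grip_force": force on a finger pad.
Only numpy, scipy, OpenCV 4.12 (cv2) and the standard library are available. Lean on these libraries where they do the work, as an engineer would, in place of code of your own. Each camera call takes 0.05 s, during which the arm holds its last target. There are 200 camera calls.

## Working session

There is one attempt and no reset: what is moved stays moved. The work goes in short steps, Python scripts to look and compute and a shell command to move; the robot and the scene stay as the last step left them, time stands still between calls to the robot, and variables do not carry over. Pictures are saved under pics/ and viewed, at most 14 in all, crops included, and the job is handed in when it is done.

```bash
mkdir -p pics; ls
python3 - <<'E'
from cell import r
import cv2,numpy as np
for c in("top","side"):
    p,d=r.snapshot(c); cv2.imwrite(f"pics/{c}0.png",p)
    i=r.camera_info(c); print(c,np.round(i["K"],1).tolist(),i["D"],np.round(i["R"],3).tolist(),np.round(i["t"],3), "cam at",np.round(-np.array(i["R"]).T@i["t"],3))
    for q in("jar_a","probe0","hook0","rack","tray","cell0","logger","start_top","spray","grain","scoop"):
        print(q,[(np.round(a["xy"]).tolist(),round(a["score"],2)) for a in r.landmark_of(c,q)])
s=r.observe();print(s["t"],s["position"],np.round(s["tcp_rot"],3).tolist())
E
```

```text
pics
top [[372.8, 0.0, 255.0], [0.0, 372.8, 188.5], [0.0, 0.0, 1.0]] [-0.08409431  0.          0.          0.          0.        ] [[0.02, -1.0, 0.017], [-0.995, -0.022, -0.101], [0.101, -0.015, -0.995]] [-0.013  0.614  1.125] cam at [0.497 0.017 1.181]
jar_a [([269.0, 242.0], 0.88), ([337.0, 249.0], 0.86), ([364.0, 242.0], 0.74), ([303.0, 238.0], 0.64)]
probe0 [([168.0, 229.0], 0.61), ([129.0, 221.0], 0.56), ([181.0, 227.0], 0.54), ([147.0, 222.0], 0.42), ([116.0, 218.0], 0.29)]
hook0 [([135.0, 223.0], 0.97), ([156.0, 229.0], 0.77), ([175.0, 228.0], 0.67), ([114.0, 218.0], 0.57)]
rack [([161.0, 217.0], 0.69)]
tray [([276.0, 185.0], 0.91)]
cell0 [([242.0, 185.0], 0.92), ([316.0, 184.0], 0.86), ([266.0, 189.0], 0.79), ([290.0, 188.0], 0.76)]
logger [([227.0, 245.0], 0.85)]
start_top [([228.0, 252.0], 0.57), ([240.0, 187.0], 0.35)]
spray [([377.0, 173.0], 0.78), ([316.0, 186.0], 0.73)]
grain [([208.0, 137.0], 0.76)]
scoop [([273.0, 138.0], 0.9), ([161.0, 216.0], 0.72), ([291.0, 187.0], 0.27)]
side [[443.7, 0.0, 258.1], [0.0, 443.7, 183.6], [0.0, 0.0, 1.0]] [-0.16702703  0.          0. 
[... 331 characters left out ...]
 ([263.0, 283.0], 0.65), ([229.0, 315.0], 0.54)]
hook0 [([225.0, 290.0], 0.8), ([257.0, 255.0], 0.69), ([243.0, 273.0], 0.63), ([208.0, 311.0], 0.59), ([181.0, 224.0], 0.38)]
rack [([228.0, 307.0], 0.62)]
tray [([272.0, 192.0], 0.63)]
cell0 [([279.0, 183.0], 0.88), ([248.0, 216.0], 0.71), ([286.0, 165.0], 0.59), ([263.0, 200.0], 0.58)]
logger [([305.0, 256.0], 0.97), ([242.0, 274.0], 0.61)]
start_top [([312.0, 248.0], 0.42)]
spray [([299.0, 121.0], 0.77), ([247.0, 219.0], 0.44), ([180.0, 223.0], 0.41)]
grain [([354.0, 175.0], 0.75)]
scoop [([224.0, 175.0], 0.57), ([276.0, 185.0], 0.24)]
1.2 [ 0.16539353 -0.60273394  0.19351311] [[0.964, 0.265, -0.0], [0.265, -0.964, -0.0], [-0.0, 0.0, -1.0]]
```

View pics/top0.png

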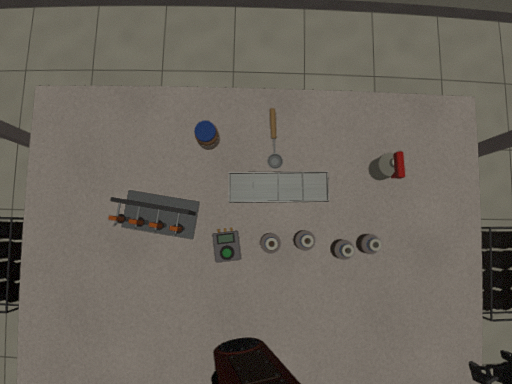

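View pics/side0.png

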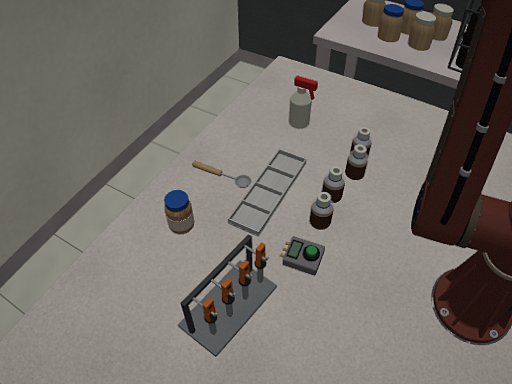

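Top picture: four jars at about (270,243), (305,240), (344,249) and (371,243). The tray spans (230..328, 172..202), the rack with four probes is at (160,215), and the logger button is at (227,253). The side picture agrees.

```bash
cat > h.py <<'E'
from cell import r
import cv2,numpy as np
from scipy.optimize import least_squares
I={c:r.camera_info(c) for c in("top","side")}
def cloud(c,snap=None):
    p,d=snap or r.snapshot(c); i=I[c]; h,w=d.shape
    uv=np.stack(np.meshgrid(np.arange(w),np.arange(h)),-1).reshape(-1,1,2).astype(float)
    n=cv2.undistortPoints(uv,np.array(i["K"]),np.array(i["D"])).reshape(h,w,2)
    X=np.dstack([n[...,0]*d,n[...,1]*d,d])
    W=(X-np.array(i["t"]))@np.array(i["R"]); W[d==0]=np.nan
    return p,W
def tri(pt,ps):
    P=[];U=[]
    for c,u in(("top",pt),("side",ps)):
        i=I[c];P.append(np.c_[i["R"],i["t"]])
        U.append(cv2.undistortPoints(np.array([[u]],float),np.array(i["K"]),np.array(i["D"])).reshape(2,1))
    x=cv2.triangulatePoints(P[0],P[1],U[0],U[1]);return (x[:3]/x[3]).ravel()
def proj(c,X):
    i=I[c];return cv2.projectPoints(np.array(X,float).reshape(-1,1,3),cv2.Rodrigues(np.array(i["R"]))[0],np.array(i["t"],float),np.array(i["K"]),np.array(i["D"]))[0].reshape(-1,2)
E
cat > m1.py <<'E'
from h import *
from itertools import product
C={c:cloud(c) for c in("top","side")}
for c,(p,W) in C.items():
    Z=W[...,2]; bench=(abs(Z)<.02)&(W[...,0]>.3)&(W[...,0]<.9)&(abs(W[...,1])<.4)
    print(c,"bench z",np.nanmedian(Z[bench]),np.nanstd(Z[bench]))
    # tops of jars
    for lo,hi,name in((.095,.115,"necktop"),(.04,.06,"btn"),(.018,.027,"traytop")):
        m=((Z>lo)&(Z<hi)&(W[...,0]>.28)&(W[...,0]<.75)&(W[...,1]>-.5)&(W[...,1]<.5)).astype(np.uint8)
        n,l,st,ce=cv2.connectedComponentsWithStats(m)
        for k in range(1,n):
            if st[k,4]>12:
                q=W[l==k]; print(name,st[k,4],"med",np.round(np.median(q,0),4),"min",np.round(q.min(0),3),"max",np.round(q.max(0),3),"px",np.round(ce[k]))
# networks, matched by triangulation
for q,z in(("jar_a",0),("hook0",.15),("probe0",.08),("cell0",.004),("start_top",.052),("tray",0),("rack",0),("logger",0)):
    a,b=r.landmark_of("top",q),r.landmark_of("side",q)
    for u,v in product(a,b):
        x=tri(u["xy"],v["xy"])
        e=np.linalg.norm(proj("top",x)-u["xy"])+np.linalg.norm(proj("side",x)-v["xy"])
        if e<6 and abs(x[2]-z)<.03: print(q,np.round(x,4),round(e,1),round(u["score"],2),round(v["score"],2))
E
python3 m1.py
```

```text
top bench z 0.0007586560467978995 0.003856218220661395
necktop 30 med [0.7465 0.1508 0.1085] min [0.744 0.136 0.095] max [0.749 0.169 0.113] px [205. 140.]
necktop 175 med [ 0.6848 -0.3778  0.1064] min [ 0.653 -0.408  0.096] max [ 0.725 -0.364  0.115] px [384. 164.]
necktop 93 med [ 0.4604 -0.1509  0.1048] min [ 0.443 -0.166  0.096] max [ 0.475 -0.134  0.11 ] px [307. 241.]
necktop 81 med [ 0.4502 -0.0479  0.1057] min [ 0.433 -0.062  0.098] max [ 0.465 -0.033  0.11 ] px [271. 243.]
necktop 101 med [ 0.4514 -0.3499  0.1045] min [ 0.434 -0.369  0.095] max [ 0.466 -0.332  0.112] px [375. 244.]
necktop 95 med [ 0.4335 -0.2683  0.1048] min [ 0.416 -0.286  0.095] max [ 0.448 -0.251  0.11 ] px [347. 250.]
btn 23 med [0.7409 0.1457 0.0501] min [0.739 0.126 0.041] max [0.75  0.17  0.059] px [209. 146.]
btn 46 med [ 0.6672 -0.3718  0.0518] min [ 0.653 -0.41   0.04 ] max [ 0.717 -0.363  0.06 ] px [376. 171.]
btn 29 med [ 0.4581 -0.3271  0.0514] min [ 0.428 -0.348  0.041] max [ 0.48  -0.323  0.058] px [362. 242.]
btn 19 med [ 0.4323 -0.2417  0.0456] min [ 0.408 -0.252  0.041] max [ 0.457 -0.239 
[... 4395 characters left out ...]
253 0.0224] min [0.389 0.114 0.018] max [0.477 0.133 0.027] px [298. 266.]
jar_a [ 0.4287 -0.2732 -0.0053] 2.1 0.88 0.77
jar_a [ 0.464  -0.1556 -0.0013] 3.5 0.78 0.62
jar_a [ 0.4499 -0.3445  0.0149] 1.2 0.56 0.92
hook0 [0.4874 0.277  0.1607] 3.2 0.94 0.83
hook0 [0.4899 0.2163 0.1483] 3.4 0.76 0.63
hook0 [0.5117 0.3986 0.1548] 3.2 0.71 0.57
cell0 [0.6243 0.0437 0.0056] 3.1 0.71 0.84
cell0 [ 0.6166 -0.0262  0.0235] 5.7 0.66 0.83
cell0 [ 0.6213 -0.1073  0.0019] 4.4 0.57 0.62
start_top [0.4147 0.0836 0.0703] 3.4 0.6 0.41
tray [ 0.6233 -0.0668  0.0081] 2.8 0.64 0.96
rack [0.5278 0.2949 0.0191] 3.5 0.58 0.67
logger [ 0.4347  0.0797 -0.0024] 0.9 0.92 0.82
logger [0.4227 0.0855 0.0136] 6.0 0.62 0.82
```

```bash
cat > jars.py <<'E'
from h import *
import sys
def comps(lo,hi,xr,yr,mn=12):
    for c in("top","side"):
        p,W=cloud(c);Z=W[...,2]
        m=((Z>lo)&(Z<hi)&(W[...,0]>xr[0])&(W[...,0]<xr[1])&(W[...,1]>yr[0])&(W[...,1]<yr[1])).astype(np.uint8)
        n,l,st,ce=cv2.connectedComponentsWithStats(m)
        for k in range(1,n):
            q=W[l==k]
            if st[k,4]>=mn: a,b=q.min(0),q.max(0);print(c,st[k,4],"mid",np.round((a+b)/2,4)[:2],"size",np.round(b-a,3)[:2],"mean",np.round(q.mean(0),4),"zmax",round(b[2],3))
if __name__=="__main__":
    a=[float(x) for x in sys.argv[1:7]]
    comps(a[0],a[1],a[2:4],a[4:6])
    s=r.observe();x=s["tcp_rot"];print("t",round(s["t"],1),np.round(s["position"],4),"ang",round(np.arctan2(x[1][0],x[0][0]),3),"f",np.round(s["force"],1),"grip",round(s["grip_width"],3),round(s["grip_force"],1))
E
python3 jars.py .158 .2 .42 .6 .15 .45
for i in 1; do python3 -m creep '0 0 0 0 0 -.118; 0 0 0 0 0 -.118; 0 0 0 0 0 -.118; 0 0 0 0 0 -.118; 0 0 0 0 0 -.118; 0 0 0 0 0 -.118; 0 0 0 0 0 -.118; 0 0 0 0 0 -.118; 0 0 0 0 0 -.118; 0 0 0 0 0 -.118' -.5 20; done
python3 -m creep '0 0 0 0 0 -.118; 0 0 0 0 0 0; 0 0 0 0 0 0'
python3 -m creep '.0253 .0285 0 0 0 0; .0253 .0285 0 0 0 0; .0253 .0285 0 0 0 0; .0253 .0285 0 0 0 0; .0253 .0285 0 0 0 0; .0253 .0285 0 0 0 0; .0253 .0285 0 0 0 0; .0253 .0285 0 0 0 0'
python3 jars.py .095 .115 .4 .5 -.45 .05
```

```text
top 18 mid [0.562  0.3854] size [0.013 0.024] mean [0.5614 0.3856 0.1595] zmax 0.161
top 12 mid [0.5573 0.3475] size [0.009 0.014] mean [0.5573 0.3482 0.1593] zmax 0.16
top 12 mid [0.5538 0.327 ] size [0.011 0.024] mean [0.5542 0.326  0.1598] zmax 0.162
top 12 mid [0.5452 0.2689] size [0.008 0.02 ] mean [0.5449 0.2707 0.1597] zmax 0.164
top 34 mid [0.5383 0.227 ] size [0.013 0.042] mean [0.5387 0.2248 0.1592] zmax 0.164
top 47 mid [0.5106 0.3822] size [0.011 0.021] mean [0.5105 0.3807 0.1824] zmax 0.191
top 56 mid [0.5028 0.3274] size [0.014 0.023] mean [0.5027 0.3252 0.1822] zmax 0.191
top 49 mid [0.4947 0.2737] size [0.011 0.024] mean [0.4948 0.2713 0.1838] zmax 0.192
top 49 mid [0.4867 0.2175] size [0.013 0.022] mean [0.4873 0.2158 0.1838] zmax 0.191
side 22 mid [0.5367 0.1983] size [0.011 0.021] mean [0.5366 0.1986 0.159 ] zmax 0.161
side 27 mid [0.5414 0.2278] size [0.011 0.033] mean [0.5417 0.2287 0.1593] zmax 0.161
side 118 mid [0.4891 0.2192] size [0.014 0.022] mean [0.4877 0.2217 0.179 ] zmax 0.191
side 12 mid [0.5504 0.283 ] size [0.008 0.013] mean [0.5504 0.2835 0.1591] zm
[... 1303 characters left out ...]
mid [ 0.4488 -0.048 ] size [0.032 0.029] mean [ 0.4495 -0.0478  0.1049] zmax 0.11
top 99 mid [ 0.4505 -0.351 ] size [0.032 0.036] mean [ 0.4509 -0.3505  0.1041] zmax 0.109
top 94 mid [ 0.4322 -0.2694] size [0.032 0.034] mean [ 0.4331 -0.269   0.1043] zmax 0.11
side 95 mid [ 0.4536 -0.3487] size [0.035 0.038] mean [ 0.4533 -0.3468  0.103 ] zmax 0.109
side 93 mid [ 0.4355 -0.2678] size [0.032 0.036] mean [ 0.4355 -0.2648  0.1035] zmax 0.11
side 118 mid [ 0.462  -0.1506] size [0.034 0.039] mean [ 0.4618 -0.149   0.1042] zmax 0.111
side 134 mid [ 0.4523 -0.0462] size [0.036 0.035] mean [ 0.4516 -0.0449  0.1041] zmax 0.11
t 4.0 [ 0.3981 -0.3976  0.1937] ang 1.569 f [ 0.  -0.4 -0.6] grip 0.751 0.0
```

```bash
python3 -m creep '.026 .0275 0 0 0 0; .026 .0275 0 0 0 0; 0 0 0 0 0 0;0 0 0 0 0 0;0 0 0 0 0 0'; python3 jars.py .095 .098 .4 .5 .4 .5
```

```text
t: 4.47
position: [0.4492, -0.3503, 0.1935]
tcp_rot: [[0.006, 1.0, -0.001], [1.0, -0.006, -0.001], [-0.001, -0.001, -1.0]]
force: [0.1, 0.1, 0.3]
grip_width: 0.746
grip_force: 0.0
t 4.6 [ 0.4487 -0.3508  0.1934] ang 1.564 f [ 0.5 -0.  -0.1] grip 0.749 0.0
```

```bash
python3 -m creep '.001 .003 .03 0 0 0; 0 0 .03 0 0 0; 0 0 .03 0 0 0; 0 0 .02 0 0 0; 0 0 .0065 0 0 0;0 0 0 0 0 0;0 0 0 0 0 0'; python3 -m creep '0 0 0 0 0 0;0 0 0 0 0 0;0 0 0 0 0 0;0 0 0 0 0 0;0 0 0 0 0 0;0 0 0 0 0 0' 1 40;  python3 -m creep '0 0 -.01 0 0 0;0 0 -.03 0 0 0;0 0 -.03 0 0 0;0 0 -.03 0 0 0;0 0 -.03 0 0 0;0 0 -.01 0 0 0; 0 0 0 0 0 0;0 0 0 0 0 0'
```

```text
t: 5.15
position: [0.4526, -0.3499, 0.0777]
tcp_rot: [[0.006, 1.0, 0.001], [1.0, -0.006, -0.001], [-0.001, 0.001, -1.0]]
force: [-0.1, 0.1, 0.6]
grip_width: 0.75
grip_force: 0.0
t: 5.65
position: [0.4529, -0.3489, 0.0774]
tcp_rot: [[0.005, 1.0, 0.0], [1.0, -0.005, -0.0], [-0.0, 0.0, -1.0]]
force: [0.6, -0.2, -0.2]
grip_width: -0.001
grip_force: 0.0
t: 6.32
position: [0.4527, -0.3488, 0.2172]
tcp_rot: [[0.005, 1.0, 0.001], [1.0, -0.005, -0.001], [-0.001, 0.001, -1.0]]
force: [0.3, -0.2, -1.1]
grip_width: -0.003
grip_force: 0.0
```

Run:
```python
from h import *
p,_=r.snapshot("side");q,_=r.snapshot("top")
a=cv2.resize(p[80:280,250:450],(400,400));b=cv2.resize(q[170:300,240:400],(400,325))
o=np.zeros((400,800,3),np.uint8);o[:,:400]=a;o[:325,400:]=b;cv2.imwrite("pics/a1.png",o)
```

```text
(no output)
```

View pics/a1.png

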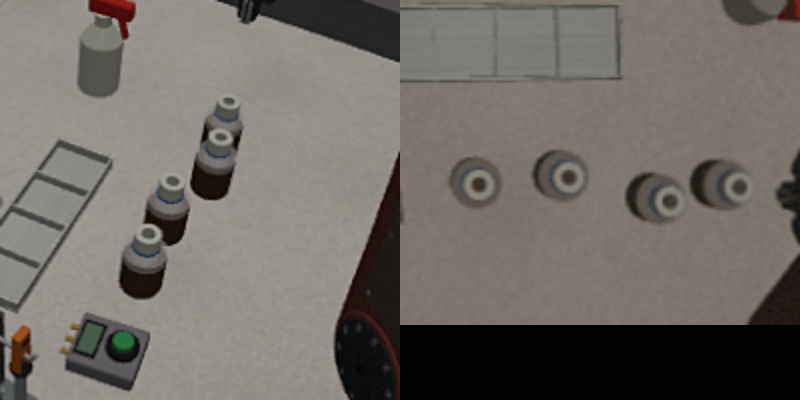

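```bash
python3 jars.py .095 .115 .4 .5 -.45 .05
```

```text
top 94 mid [ 0.4593 -0.15  ] size [0.032 0.032] mean [ 0.4595 -0.1502  0.1049] zmax 0.109
top 81 mid [ 0.449  -0.0481] size [0.032 0.029] mean [ 0.4494 -0.048   0.105 ] zmax 0.109
top 99 mid [ 0.4504 -0.3505] size [0.032 0.038] mean [ 0.451  -0.3506  0.1039] zmax 0.109
top 94 mid [ 0.4323 -0.2693] size [0.032 0.033] mean [ 0.4332 -0.2687  0.1043] zmax 0.11
side 92 mid [ 0.454  -0.3492] size [0.035 0.036] mean [ 0.4537 -0.3475  0.1028] zmax 0.109
side 94 mid [ 0.4363 -0.269 ] size [0.033 0.034] mean [ 0.4359 -0.266   0.1029] zmax 0.11
side 120 mid [ 0.4624 -0.149 ] size [0.036 0.036] mean [ 0.4618 -0.1485  0.1038] zmax 0.111
side 137 mid [ 0.4522 -0.0474] size [0.035 0.037] mean [ 0.4515 -0.045   0.1036] zmax 0.109
t 6.5 [ 0.4514 -0.3475  0.2142] ang 1.566 f [-0.5  0.2 -0.2] grip -0.001 0.0
```

The side crop shows all four jars untouched, and the gripper isn't where the reported TCP should appear. I'll check the full pictures against the projected TCP.

Run:
```python
from h import *
s=r.observe();o=[]
for c in("top","side"):
    p,d=r.snapshot(c);u=proj(c,[s["position"],np.array(s["position"])+[0,0,.15]]);print(c,u)
    for x in u: cv2.drawMarker(p,tuple(int(v) for v in x),(0,255,0),cv2.MARKER_CROSS,12,1)
    o.append(p[:,112:])
cv2.imwrite("pics/a2.png",np.hstack(o))
print(np.round(s["qpos"],3))
```

```text
top [[387.64725094 246.07648293]
 [412.34693144 249.50322254]]
side [[370.76426124 102.29190887]
 [380.49494315  56.82489238]]
[-0.779  0.087  1.721 -0.     1.339 -0.774]
```

View pics/a2.png

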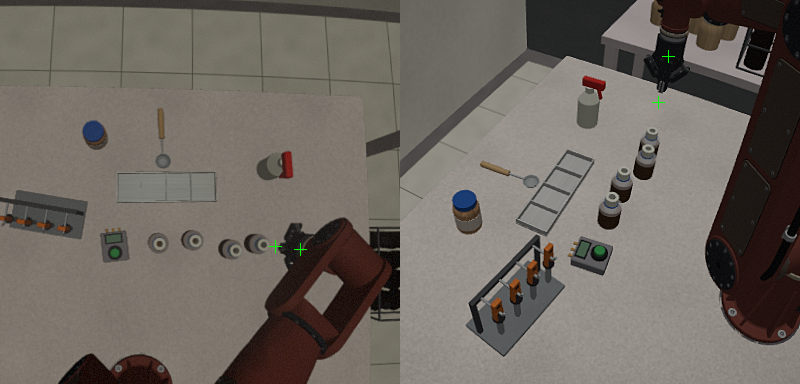

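```bash
cat > tip.py <<'E'
from h import *
s=r.observe();P=np.array(s["position"])
for c in("top","side"):
    p,W=cloud(c);m=(np.linalg.norm(W[...,:2]-P[:2],axis=2)<.07)&(W[...,2]>.14)&(W[...,2]<.36)
    q=W[m];print(c,"n",len(q))
    for lo in np.arange(.14,.34,.01):
        k=q[(q[:,2]>=lo)&(q[:,2]<lo+.01)]
        if len(k)>3: print(round(lo,2),len(k),np.round(k.min(0),3),np.round(k.max(0),3),np.round(k.mean(0),3))
print(P)
E
python3 tip.py
```

```text
top n 399
0.26 13 [ 0.437 -0.343  0.262] [ 0.464 -0.336  0.27 ] [ 0.452 -0.34   0.265]
0.27 22 [ 0.438 -0.344  0.27 ] [ 0.465 -0.336  0.279] [ 0.452 -0.339  0.275]
0.28 10 [ 0.445 -0.348  0.28 ] [ 0.465 -0.337  0.29 ] [ 0.453 -0.34   0.285]
0.29 13 [ 0.432 -0.342  0.29 ] [ 0.47  -0.334  0.299] [ 0.45  -0.337  0.295]
0.3 72 [ 0.416 -0.355  0.3  ] [ 0.487 -0.333  0.31 ] [ 0.453 -0.341  0.306]
0.31 48 [ 0.406 -0.346  0.31 ] [ 0.494 -0.33   0.32 ] [ 0.442 -0.337  0.315]
0.32 67 [ 0.404 -0.348  0.32 ] [ 0.501 -0.329  0.33 ] [ 0.455 -0.336  0.325]
0.33 38 [ 0.41  -0.361  0.33 ] [ 0.508 -0.329  0.34 ] [ 0.475 -0.335  0.335]
side n 841
0.25 7 [ 0.447 -0.339  0.256] [ 0.461 -0.334  0.26 ] [ 0.453 -0.337  0.258]
0.26 36 [ 0.441 -0.351  0.26 ] [ 0.469 -0.333  0.27 ] [ 0.452 -0.339  0.265]
0.27 31 [ 0.44  -0.355  0.27 ] [ 0.466 -0.334  0.28 ] [ 0.452 -0.34   0.275]
0.28 34 [ 0.44  -0.355  0.28 ] [ 0.469 -0.333  0.29 ] [ 0.453 -0.34   0.285]
0.29 41 [ 0.428 -0.356  0.29 ] [ 0.48  -0.334  0.3  ] [ 0.452 -0.339  0.296]
0.3 89 [ 0.42 -0.36  0.3 ] [ 0.487 -0.331  0.31 ] [ 0.455 -0.34   0.305]
0.31 96 [ 0.41 -0.36  0.31] [ 0.498 -0.328  0.32 ] [ 0.457 -0.34   0.315]
0.32 106 [ 0.403 -0.36   0.32 ] [ 0.504 -0.327  0.33 ] [ 0.459 -0.338  0.325]
0.33 108 [ 0.395 -0.356  0.33 ] [ 0.512 -0.327  0.34 ] [ 0.455 -0.336  0.335]
[ 0.45177942 -0.34791024  0.21482516]
```

```bash
sed -i 's/>.14)/>.115)/; s/arange(.14,.34/arange(.115,.225/;s/<.36/<.23/' tip.py; python3 -m creep '0 0 .03 0 0 0; 0 0 .03 0 0 0; 0 0 .03 0 0 0; 0 0 .01 0 0 0;0 0 0 0 0 0;0 0 0 0 0 0;0 0 0 0 0 0'; python3 tip.py
```

```text
t: 7.3
position: [0.454, -0.35, 0.1191]
tcp_rot: [[0.005, 1.0, 0.003], [1.0, -0.005, -0.003], [-0.003, 0.003, -1.0]]
force: [0.1, 0.5, -0.2]
grip_width: 0.0
grip_force: 0.0
top n 146
0.16 10 [ 0.441 -0.343  0.165] [ 0.466 -0.338  0.173] [ 0.455 -0.341  0.17 ]
0.18 13 [ 0.442 -0.343  0.175] [ 0.466 -0.338  0.184] [ 0.453 -0.34   0.179]
0.18 8 [ 0.448 -0.346  0.187] [ 0.458 -0.337  0.195] [ 0.453 -0.34   0.191]
0.19 15 [ 0.43  -0.343  0.196] [ 0.472 -0.336  0.204] [ 0.453 -0.339  0.2  ]
0.2 48 [ 0.418 -0.352  0.205] [ 0.488 -0.335  0.215] [ 0.457 -0.341  0.211]
0.21 31 [ 0.411 -0.348  0.215] [ 0.496 -0.334  0.225] [ 0.451 -0.339  0.22 ]
side n 328
0.15 7 [ 0.446 -0.344  0.16 ] [ 0.46  -0.338  0.165] [ 0.453 -0.341  0.163]
0.16 24 [ 0.441 -0.35   0.166] [ 0.469 -0.336  0.175] [ 0.455 -0.342  0.169]
0.18 33 [ 0.441 -0.358  0.175] [ 0.468 -0.336  0.185] [ 0.454 -0.342  0.18 ]
0.18 27 [ 0.441 -0.351  0.186] [ 0.469 -0.336  0.195] [ 0.454 -0.342  0.19 ]
0.19 37 [ 0.431 -0.36   0.196] [ 0.475 -0.336  0.205] [ 0.453 -0.342  0.201]
0.2 81 [ 0.42  -0.359  0.205] [ 0.494 -0.333  0.215] [ 0.457 -0.343  0.211]
0.21 83 [ 0.41  -0.361  0.215] [ 0.499 -0.333  0.225] [ 0.459 -0.343  0.22 ]
[ 0.45396878 -0.35003109  0.11914929]
```

The actual fingertips sit a steady 42 mm above the reported TCP, while x and y agree. I'll use true tip z = reported z + 0.042.

```bash
python3 -m creep '0 0 0 0 0 0;0 0 0 0 0 0;0 0 0 0 0 0;0 0 0 0 0 0' -.5 20; python3 -m creep '0 -.001 .03 0 0 0; 0 0 .03 0 0 0; 0 0 .016 0 0 0; 0 0 .007 0 0 0;0 0 0 0 0 0;0 0 0 0 0 0'; python3 -m creep '0 0 0 0 0 0;0 0 0 0 0 0;0 0 0 0 0 0;0 0 0 0 0 0;0 0 0 0 0 0;0 0 0 0 0 0' 1 40
```

```text
t: 7.73
position: [0.4529, -0.3489, 0.1175]
tcp_rot: [[0.005, 1.0, 0.001], [1.0, -0.005, -0.001], [-0.001, 0.001, -1.0]]
force: [-0.1, -0.7, 1.2]
grip_width: 0.565
grip_force: 0.0
t: 8.23
position: [0.452, -0.349, 0.0344]
tcp_rot: [[0.005, 1.0, 0.0], [1.0, -0.005, -0.0], [-0.0, 0.0, -1.0]]
force: [0.1, -0.5, 0.5]
grip_width: 0.75
grip_force: 0.0
t: 8.73
position: [0.4529, -0.3501, 0.0361]
tcp_rot: [[0.005, 1.0, 0.002], [1.0, -0.005, -0.003], [-0.003, 0.002, -1.0]]
force: [-1.1, 0.2, 5.9]
grip_width: 0.407
grip_force: 40.8
```

```bash
python3 -m creep '0 0 -.01 0 0 0;0 0 -.03 0 0 0;0 0 -.03 0 0 0;0 0 -.03 0 0 0;0 0 -.02 0 0 0;0 0 0 0 0 0' ; python3 -m creep '.0159 .0175 0 0 0 0;.0159 .0175 0 0 0 0;.0159 .0175 0 0 0 0;.0159 .0175 0 0 0 0;.0159 .0175 0 0 0 0;.0159 .0175 0 0 0 0;.0159 .0175 0 0 0 0;.0159 .0175 0 0 0 0;.0159 .0175 0 0 0 0;.0159 .0175 0 0 0 0'; python3 -m creep '0 0 0 0 0 0;0 0 0 0 0 0;0 0 0 0 0 0;0 0 0 0 0 0'
python3 - <<'E'
from h import *
o=[]
for c,(y,x) in(("top",(130,200)),("side",(60,200))):
    p,_=r.snapshot(c);o.append(cv2.resize(p[y:y+200,x:x+200],(400,400)))
cv2.imwrite("pics/a3.png",np.hstack(o))
E
```

```text
t: 9.23
position: [0.4542, -0.351, 0.1594]
tcp_rot: [[0.005, 1.0, 0.007], [1.0, -0.005, -0.006], [-0.006, 0.007, -1.0]]
force: [1.6, -1.7, -3.6]
grip_width: 0.405
grip_force: 41.4
t: 10.07
position: [0.626, -0.1887, 0.1503]
tcp_rot: [[0.005, 1.0, -0.005], [1.0, -0.005, 0.002], [0.002, -0.005, -1.0]]
force: [0.6, -0.0, -4.8]
grip_width: 0.403
grip_force: 41.5
t: 10.4
position: [0.6258, -0.1908, 0.1522]
tcp_rot: [[0.006, 1.0, -0.003], [1.0, -0.006, 0.001], [0.001, -0.003, -1.0]]
force: [-0.1, -0.7, -4.4]
grip_width: 0.406
grip_force: 41.8
```

View pics/a3.png

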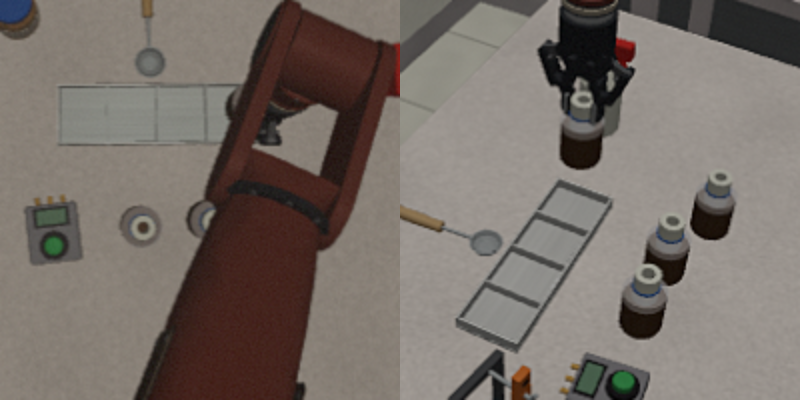

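The jar is held upright above the tray's far-right compartment, at side crop (582,145).

```bash
python3 -m creep '0 .001 .03 0 0 0;0 0 .03 0 0 0;0 0 .03 0 0 0;0 0 .014 0 0 0;0 0 .006 0 0 0;0 0 .001 0 0 0;0 0 0 0 0 0;0 0 0 0 0 0'; python3 -m creep '0 0 0 0 0 0;0 0 0 0 0 0;0 0 0 0 0 0;0 0 0 0 0 0' -.5 40; python3 -m creep '0 0 -.02 0 0 0;0 0 -.03 0 0 0;0 0 -.03 0 0 0;0 0 -.03 0 0 0; 0 0 0 0 0 0;0 0 0 0 0 0;0 0 0 0 0 0'; python3 jars.py .098 .116 .4 .7 -.33 .1
```

```text
t: 11.17
position: [0.6306, -0.1917, 0.0454]
tcp_rot: [[0.005, 1.0, 0.005], [1.0, -0.005, -0.002], [-0.002, 0.005, -1.0]]
force: [0.4, 0.3, -4.6]
grip_width: 0.403
grip_force: 41.8
t: 11.5
position: [0.6299, -0.1912, 0.0449]
tcp_rot: [[0.005, 1.0, 0.003], [1.0, -0.005, -0.001], [-0.001, 0.003, -1.0]]
force: [-0.0, -0.8, 0.8]
grip_width: 0.75
grip_force: 0.0
t: 12.08
position: [0.6284, -0.1905, 0.1531]
tcp_rot: [[0.005, 1.0, 0.0], [1.0, -0.005, -0.0], [-0.0, 0.0, -1.0]]
force: [0.0, -0.1, -0.4]
grip_width: 0.747
grip_force: 0.0
top 29 mid [ 0.4619 -0.1412] size [0.026 0.015] mean [ 0.4638 -0.1394  0.1048] zmax 0.109
top 79 mid [ 0.449  -0.0481] size [0.032 0.029] mean [ 0.4495 -0.0479  0.1054] zmax 0.11
side 96 mid [ 0.6319 -0.1917] size [0.033 0.037] mean [ 0.6308 -0.1905  0.1074] zmax 0.115
side 84 mid [ 0.436  -0.2678] size [0.032 0.032] mean [ 0.4357 -0.266   0.1042] zmax 0.11
side 110 mid [ 0.4616 -0.1508] size [0.035 0.039] mean [ 0.4613 -0.1492  0.1047] zmax 0.11
side 122 mid [ 0.4526 -0.0475] size [0.035 0.039] mean [ 0.4514 -0.0452  0.1045] zmax 0.11
t 12.2 [ 0.6271 -0.1901  0.151 ] ang 1.566 f [-0.2 -0.4 -0.3] grip 0.749 0.0
```

```bash
python3 -m creep '-.0099 -.0241 0 0 0 0;-.0099 -.0241 0 0 0 0;-.0099 -.0241 0 0 0 0;-.0099 -.0241 0 0 0 0;-.0099 -.0241 0 0 0 0;-.0099 -.0241 0 0 0 0;-.0099 -.0241 0 0 0 0;-.0099 -.0241 0 0 0 0;0 0 0 0 0 0;0 0 0 0 0 0';python3 -m creep '0 0 0 0 0 0;0 0 0 0 0 0;0 0 0 0 0 0'; python3 jars.py .098 .116 .4 .5 -.33 -.23
```

```text
t: 13.02
position: [0.4336, -0.2684, 0.1513]
tcp_rot: [[0.007, 1.0, -0.002], [1.0, -0.007, 0.002], [0.002, -0.002, -1.0]]
force: [-0.2, -0.7, 0.1]
grip_width: 0.754
grip_force: 0.0
t: 13.27
position: [0.436, -0.2684, 0.1527]
tcp_rot: [[0.004, 1.0, -0.0], [1.0, -0.004, 0.0], [0.0, -0.0, -1.0]]
force: [0.8, 0.1, -0.4]
grip_width: 0.751
grip_force: 0.0
top 90 mid [ 0.4322 -0.2695] size [0.032 0.034] mean [ 0.4333 -0.269   0.1043] zmax 0.111
side 83 mid [ 0.4363 -0.268 ] size [0.032 0.034] mean [ 0.4359 -0.2655  0.104 ] zmax 0.109
t 13.4 [ 0.4359 -0.2685  0.1529] ang 1.567 f [0.5 0.2 0.2] grip 0.75 0.0
```

```bash
python3 -m creep '0 -.001 .03 0 0 0; 0 0 .03 0 0 0; 0 0 .03 0 0 0; 0 0 .02 0 0 0;0 0 .007 0 0 0;0 0 0 0 0 0;0 0 0 0 0 0'; python3 -m creep '0 0 0 0 0 0;0 0 0 0 0 0;0 0 0 0 0 0;0 0 0 0 0 0;0 0 0 0 0 0;0 0 0 0 0 0' 1 40;python3 -m creep '0 0 -.01 0 0 0;0 0 -.03 0 0 0;0 0 -.03 0 0 0;0 0 -.03 0 0 0;0 0 -.02 0 0 0;0 0 0 0 0 0' ; python3 -m creep '.0156 .0191 0 0 0 0;.0156 .0191 0 0 0 0;.0156 .0191 0 0 0 0;.0156 .0191 0 0 0 0;.0156 .0191 0 0 0 0;.0156 .0191 0 0 0 0;.0156 .0191 0 0 0 0;.0156 .0191 0 0 0 0;.0156 .0191 0 0 0 0;.0156 .0191 0 0 0 0'; python3 -m creep '0 0 0 0 0 0;0 0 0 0 0 0;0 0 0 0 0 0;0 0 0 0 0 0'
```

```text
t: 13.95
position: [0.435, -0.2691, 0.0365]
tcp_rot: [[0.005, 1.0, 0.0], [1.0, -0.005, -0.0], [-0.0, 0.0, -1.0]]
force: [0.8, 0.2, 0.5]
grip_width: 0.753
grip_force: 0.0
t: 14.45
position: [0.4356, -0.2701, 0.0381]
tcp_rot: [[0.005, 1.0, 0.003], [1.0, -0.005, -0.002], [-0.002, 0.003, -1.0]]
force: [-1.3, -0.3, 5.5]
grip_width: 0.409
grip_force: 40.0
t: 14.95
position: [0.4374, -0.2713, 0.1618]
tcp_rot: [[0.005, 1.0, 0.008], [1.0, -0.005, -0.007], [-0.007, 0.008, -1.0]]
force: [0.9, -0.4, -2.0]
grip_width: 0.407
grip_force: 41.1
t: 15.78
position: [0.6251, -0.1123, 0.153]
tcp_rot: [[0.005, 1.0, -0.004], [1.0, -0.005, 0.001], [0.001, -0.004, -1.0]]
force: [-0.3, -0.2, -2.8]
grip_width: 0.404
grip_force: 41.2
t: 16.12
position: [0.6245, -0.1142, 0.1545]
tcp_rot: [[0.006, 1.0, -0.003], [1.0, -0.006, 0.0], [0.0, -0.003, -1.0]]
force: [-0.1, -0.2, -3.1]
grip_width: 0.404
grip_force: 41.5
```

```bash
python3 -m creep '0 .001 .03 0 0 0;0 0 .03 0 0 0;0 0 .03 0 0 0;0 0 .015 0 0 0;0 0 .006 0 0 0;0 0 .003 0 0 0;0 0 0 0 0 0;0 0 0 0 0 0'; python3 -m creep '0 0 0 0 0 0;0 0 0 0 0 0;0 0 0 0 0 0;0 0 0 0 0 0' -.5 40; python3 -m creep '0 0 -.02 0 0 0;0 0 -.03 0 0 0;0 0 -.03 0 0 0;0 0 -.03 0 0 0; 0 0 0 0 0 0'; python3 -m creep '-.0046 -.0206 0 0 0 0;-.0046 -.0206 0 0 0 0;-.0046 -.0206 0 0 0 0;-.0046 -.0206 0 0 0 0;-.0046 -.0206 0 0 0 0;-.0046 -.0206 0 0 0 0;-.0046 -.0206 0 0 0 0;-.0046 -.0206 0 0 0 0;0 0 0 0 0 0;0 0 0 0 0 0';python3 -m creep '0 0 0 0 0 0;0 0 0 0 0 0;0 0 0 0 0 0'; python3 jars.py .098 .116 .4 .7 -.23 .1
```

```text
t: 16.78
position: [0.6273, -0.1148, 0.0429]
tcp_rot: [[0.006, 1.0, 0.002], [1.0, -0.006, -0.001], [-0.001, 0.002, -1.0]]
force: [0.3, -0.4, -2.7]
grip_width: 0.406
grip_force: 41.5
t: 17.12
position: [0.6279, -0.1141, 0.0429]
tcp_rot: [[0.005, 1.0, 0.002], [1.0, -0.005, -0.001], [-0.001, 0.002, -1.0]]
force: [0.1, -0.8, 0.2]
grip_width: 0.747
grip_force: 0.0
t: 17.53
position: [0.6326, -0.1153, 0.161]
tcp_rot: [[0.005, 1.0, 0.014], [1.0, -0.005, -0.004], [-0.004, 0.014, -1.0]]
force: [2.0, -0.8, 1.9]
grip_width: 0.751
grip_force: 0.0
t: 18.37
position: [0.4617, -0.1499, 0.152]
tcp_rot: [[0.006, 1.0, 0.001], [1.0, -0.006, -0.0], [-0.0, 0.001, -1.0]]
force: [0.2, -0.3, 1.1]
grip_width: 0.75
grip_force: 0.0
t: 18.62
position: [0.463, -0.1498, 0.1522]
tcp_rot: [[0.004, 1.0, 0.001], [1.0, -0.004, -0.0], [-0.0, 0.001, -1.0]]
force: [-0.2, -0.6, 0.1]
grip_width: 0.744
grip_force: 0.0
top 91 mid [ 0.625  -0.1149] size [0.036 0.03 ] mean [ 0.6244 -0.1142  0.1083] zmax 0.114
top 97 mid [ 0.6278 -0.192 ] size [0.033 0.035] mean [ 0.6279 -0.1919  0.1088] zmax 0.114
top 28 mid [ 0.462  -0.1401] size [0.026 0.012] mean [ 0.463  -0.1394  0.1042] zmax 0.109
top 80 mid [ 0.4489 -0.048 ] size [0.032 0.029] mean [ 0.4494 -0.0479  0.1051] zmax 0.11
side 99 mid [ 0.6317 -0.1917] size [0.034 0.038] mean [ 0.6302 -0.19    0.1073] zmax 0.115
side 114 mid [ 0.6261 -0.1151] size [0.036 0.038] mean [ 0.6253 -0.1123  0.1074] zmax 0.114
side 104 mid [ 0.462  -0.1508] size [0.035 0.038] mean [ 0.4618 -0.1492  0.1045] zmax 0.11
side 120 mid [ 0.4527 -0.0464] size [0.035 0.035] mean [ 0.4521 -0.0451  0.1048] zmax 0.111
t 18.7 [ 0.4627 -0.1497  0.152 ] ang 1.566 f [ 0.2  0.3 -0.2] grip 0.753 0.0
```

```bash
python3 -m creep '0 -.002 .03 0 0 0; 0 0 .03 0 0 0; 0 0 .03 0 0 0; 0 0 .019 0 0 0;0 0 .007 0 0 0;0 0 0 0 0 0;0 0 0 0 0 0'; python3 -m creep '0 0 0 0 0 0;0 0 0 0 0 0;0 0 0 0 0 0;0 0 0 0 0 0;0 0 0 0 0 0;0 0 0 0 0 0' 1 40;python3 -m creep '0 0 -.01 0 0 0;0 0 -.03 0 0 0;0 0 -.03 0 0 0;0 0 -.03 0 0 0;0 0 -.02 0 0 0;0 0 0 0 0 0' ; python3 -m creep '.0144 .0202 0 0 0 0;.0144 .0202 0 0 0 0;.0144 .0202 0 0 0 0;.0144 .0202 0 0 0 0;.0144 .0202 0 0 0 0;.0144 .0202 0 0 0 0;.0144 .0202 0 0 0 0;.0144 .0202 0 0 0 0;0 0 0 0 0 0;0 0 0 0 0 0'; python3 -m creep '0 0 0 0 0 0;0 0 0 0 0 0;0 0 0 0 0 0;0 0 0 0 0 0'
```

```text
t: 19.3
position: [0.4607, -0.15, 0.0365]
tcp_rot: [[0.005, 1.0, 0.0], [1.0, -0.005, -0.0], [-0.0, 0.0, -1.0]]
force: [0.1, -0.1, 0.5]
grip_width: 0.747
grip_force: 0.0
t: 19.8
position: [0.4615, -0.1506, 0.0381]
tcp_rot: [[0.005, 1.0, 0.003], [1.0, -0.005, -0.002], [-0.002, 0.003, -1.0]]
force: [-1.2, 0.2, 6.5]
grip_width: 0.413
grip_force: 39.8
t: 20.3
position: [0.4636, -0.1514, 0.1615]
tcp_rot: [[0.005, 1.0, 0.01], [1.0, -0.005, -0.005], [-0.004, 0.01, -1.0]]
force: [1.1, -1.0, -2.6]
grip_width: 0.417
grip_force: 41.6
t: 21.13
position: [0.6212, -0.0343, 0.1532]
tcp_rot: [[0.003, 1.0, -0.004], [1.0, -0.003, 0.001], [0.001, -0.004, -1.0]]
force: [-0.5, 1.2, -4.6]
grip_width: 0.42
grip_force: 42.0
t: 21.47
position: [0.6215, -0.036, 0.1558]
tcp_rot: [[0.006, 1.0, -0.001], [1.0, -0.006, 0.0], [0.0, -0.001, -1.0]]
force: [0.2, -0.5, -3.6]
grip_width: 0.416
grip_force: 42.0
```

```bash
python3 -m creep '0 .001 .03 0 0 0;0 0 .03 0 0 0;0 0 .03 0 0 0;0 0 .015 0 0 0;0 0 .007 0 0 0;0 0 .003 0 0 0;0 0 0 0 0 0;0 0 0 0 0 0'; python3 -m creep '0 0 0 0 0 0;0 0 0 0 0 0;0 0 0 0 0 0;0 0 0 0 0 0' -.5 40; python3 -m creep '0 0 -.02 0 0 0;0 0 -.03 0 0 0;0 0 -.03 0 0 0;0 0 -.03 0 0 0; 0 0 0 0 0 0'; python3 -m creep '-.0014 -.0214 0 0 0 0;-.0014 -.0214 0 0 0 0;-.0014 -.0214 0 0 0 0;-.0014 -.0214 0 0 0 0;-.0014 -.0214 0 0 0 0;-.0014 -.0214 0 0 0 0;-.0014 -.0214 0 0 0 0;-.0014 -.0214 0 0 0 0;0 0 0 0 0 0;0 0 0 0 0 0';python3 -m creep '0 0 0 0 0 0;0 0 0 0 0 0;0 0 0 0 0 0'; python3 jars.py .098 .116 .4 .7 -.23 .1
```

```text
t: 22.13
position: [0.6244, -0.036, 0.0424]
tcp_rot: [[0.005, 1.0, 0.003], [1.0, -0.005, -0.001], [-0.001, 0.003, -1.0]]
force: [0.9, 0.0, -4.0]
grip_width: 0.416
grip_force: 42.0
t: 22.47
position: [0.6243, -0.0357, 0.0421]
tcp_rot: [[0.005, 1.0, 0.002], [1.0, -0.005, -0.0], [-0.0, 0.002, -1.0]]
force: [0.2, -0.0, 0.1]
grip_width: 0.751
grip_force: 0.0
t: 22.88
position: [0.629, -0.0363, 0.1599]
tcp_rot: [[0.005, 1.0, 0.015], [1.0, -0.005, -0.002], [-0.002, 0.015, -1.0]]
force: [1.0, -0.1, 1.3]
grip_width: 0.752
grip_force: 0.0
t: 23.72
position: [0.4516, -0.0457, 0.151]
tcp_rot: [[0.006, 1.0, 0.001], [1.0, -0.006, -0.0], [-0.0, 0.001, -1.0]]
force: [0.7, 0.7, -0.1]
grip_width: 0.75
grip_force: 0.0
t: 23.97
position: [0.453, -0.0458, 0.1513]
tcp_rot: [[0.005, 1.0, 0.001], [1.0, -0.005, -0.0], [-0.0, 0.001, -1.0]]
force: [-1.0, 0.6, -0.4]
grip_width: 0.75
grip_force: 0.0
top 92 mid [ 0.6249 -0.1139] size [0.035 0.031] mean [ 0.6243 -0.114   0.1084] zmax 0.113
top 98 mid [ 0.6279 -0.1919] size [0.033 0.034] mean [ 0.6278 -0.1914  0.1086] zmax 0.113
top 90 mid [ 0.6214 -0.0377] size [0.032 0.032] mean [ 0.6216 -0.0378  0.1093] zmax 0.114
side 96 mid [ 0.6318 -0.1923] size [0.033 0.037] mean [ 0.6307 -0.1904  0.1073] zmax 0.114
side 117 mid [ 0.6263 -0.1141] size [0.035 0.037] mean [ 0.6254 -0.1124  0.1073] zmax 0.114
side 124 mid [ 0.6239 -0.0367] size [0.035 0.036] mean [ 0.6225 -0.0344  0.1073] zmax 0.114
side 121 mid [ 0.4522 -0.0474] size [0.036 0.038] mean [ 0.4517 -0.0453  0.1046] zmax 0.111
t 24.1 [ 0.4527 -0.0458  0.1511] ang 1.566 f [ 0.4 -0.2  0.3] grip 0.748 0.0
```

```bash
python3 -m creep '-.0015 -.002 .03 0 0 0; 0 0 .03 0 0 0; 0 0 .03 0 0 0; 0 0 .018 0 0 0;0 0 .007 0 0 0;0 0 0 0 0 0;0 0 0 0 0 0'; python3 -m creep '0 0 0 0 0 0;0 0 0 0 0 0;0 0 0 0 0 0;0 0 0 0 0 0;0 0 0 0 0 0;0 0 0 0 0 0' 1 40;python3 -m creep '0 0 -.01 0 0 0;0 0 -.03 0 0 0;0 0 -.03 0 0 0;0 0 -.03 0 0 0;0 0 -.02 0 0 0;0 0 0 0 0 0' ; python3 -m creep '.0113 .0212 0 0 0 0;.0113 .0212 0 0 0 0;.0113 .0212 0 0 0 0;.0113 .0212 0 0 0 0;.0113 .0212 0 0 0 0;.0113 .0212 0 0 0 0;.0113 .0212 0 0 0 0;.0113 .0212 0 0 0 0;0 0 0 0 0 0;0 0 0 0 0 0'; python3 -m creep '0 0 0 0 0 0;0 0 0 0 0 0;0 0 0 0 0 0;0 0 0 0 0 0'
```

```text
t: 24.65
position: [0.4506, -0.0474, 0.0364]
tcp_rot: [[0.005, 1.0, 0.0], [1.0, -0.005, -0.0], [-0.0, 0.0, -1.0]]
force: [0.5, 0.7, 1.2]
grip_width: 0.754
grip_force: 0.0
t: 25.15
position: [0.4515, -0.0477, 0.0379]
tcp_rot: [[0.005, 1.0, 0.003], [1.0, -0.005, -0.001], [-0.001, 0.003, -1.0]]
force: [-1.8, -0.3, 6.4]
grip_width: 0.411
grip_force: 39.9
t: 25.65
position: [0.4538, -0.0482, 0.1616]
tcp_rot: [[0.005, 1.0, 0.011], [1.0, -0.005, -0.003], [-0.003, 0.011, -1.0]]
force: [1.8, -0.4, -2.5]
grip_width: 0.414
grip_force: 41.4
t: 26.48
position: [0.619, 0.0429, 0.1533]
tcp_rot: [[0.004, 1.0, -0.004], [1.0, -0.004, 0.0], [0.0, -0.004, -1.0]]
force: [0.2, -0.2, -3.2]
grip_width: 0.411
grip_force: 41.7
t: 26.82
position: [0.6193, 0.0419, 0.1559]
tcp_rot: [[0.006, 1.0, -0.0], [1.0, -0.006, -0.0], [-0.0, -0.0, -1.0]]
force: [0.3, -0.3, -3.7]
grip_width: 0.407
grip_force: 41.7
```

```bash
python3 -m creep '0 .001 .03 0 0 0;0 0 .03 0 0 0;0 0 .03 0 0 0;0 0 .015 0 0 0;0 0 .007 0 0 0;0 0 .003 0 0 0;0 0 0 0 0 0;0 0 0 0 0 0'; python3 -m creep '0 0 0 0 0 0;0 0 0 0 0 0;0 0 0 0 0 0;0 0 0 0 0 0' -.5 40; python3 -m creep '0 0 -.02 0 0 0;0 0 -.03 0 0 0;0 0 -.03 0 0 0;0 0 -.03 0 0 0; 0 0 -.04 0 0 0;0 0 0 0 0 0'; python3 -m creep '0 0 0 0 0 -.119; 0 0 0 0 0 -.119; 0 0 0 0 0 -.119; 0 0 0 0 0 -.119; 0 0 0 0 0 -.119; 0 0 0 0 0 -.119; 0 0 0 0 0 -.119; 0 0 0 0 0 -.119; 0 0 0 0 0 -.119; 0 0 0 0 0 -.119' 0; python3 -m creep '0 0 0 0 0 -.119; 0 0 0 0 0 -.119;0 0 0 0 0 0;0 0 0 0 0 0;0 0 0 0 0 0;0 0 0 0 0 0';python3 jars.py .098 .116 .4 .7 -.23 .1
```

```text
t: 27.48
position: [0.6221, 0.0421, 0.0424]
tcp_rot: [[0.005, 1.0, 0.003], [1.0, -0.005, -0.0], [-0.0, 0.003, -1.0]]
force: [0.5, 0.6, -2.8]
grip_width: 0.411
grip_force: 41.7
t: 27.82
position: [0.622, 0.0422, 0.0419]
tcp_rot: [[0.005, 1.0, 0.002], [1.0, -0.005, -0.0], [-0.0, 0.002, -1.0]]
force: [-0.1, -0.5, -0.2]
grip_width: 0.751
grip_force: 0.0
t: 28.32
position: [0.6273, 0.0421, 0.2018]
tcp_rot: [[0.005, 1.0, 0.017], [1.0, -0.005, -0.001], [-0.001, 0.017, -1.0]]
force: [2.2, 0.2, 1.0]
grip_width: 0.749
grip_force: 0.0
t: 29.15
position: [0.6213, 0.0423, 0.1912]
tcp_rot: [[-0.929, 0.371, 0.001], [0.371, 0.929, -0.0], [-0.001, 0.0, -1.0]]
force: [0.5, -0.5, 0.1]
grip_width: 0.5
grip_force: 0.0
t: 29.65
position: [0.6211, 0.0423, 0.1911]
tcp_rot: [[-0.989, 0.149, 0.0], [0.149, 0.989, 0.0], [-0.0, 0.0, -1.0]]
force: [0.7, 0.0, 0.1]
grip_width: 0.498
grip_force: 0.0
top 91 mid [ 0.6248 -0.1147] size [0.035 0.029] mean [ 0.6245 -0.1143  0.1086] zmax 0.114
top 97 mid [ 0.6281 -0.1918] size [0.033 0.034] mean [ 0.6281 -0.1916  0.1088] zmax 0.114
top 51 mid [ 0.6214 -0.0448] size [0.033 0.018] mean [ 0.6219 -0.0455  0.1092] zmax 0.113
top 22 mid [0.6082 0.0374] size [0.009 0.026] mean [0.6069 0.0362 0.1086] zmax 0.114
side 99 mid [ 0.6312 -0.1934] size [0.032 0.037] mean [ 0.6306 -0.1906  0.1069] zmax 0.115
side 119 mid [ 0.6259 -0.115 ] size [0.034 0.037] mean [ 0.6253 -0.1124  0.1071] zmax 0.113
side 123 mid [ 0.6239 -0.0344] size [0.037 0.036] mean [ 0.6224 -0.0343  0.1076] zmax 0.115
side 136 mid [0.6205 0.0424] size [0.035 0.036] mean [0.6198 0.0442 0.1072] zmax 0.113
t 29.8 [0.6211 0.0423 0.191 ] ang 2.993 f [ 0.4 -0.9  1. ] grip 0.502 0.0
```

```bash
python3 -m creep '.0158 .0154 0 0 0 0;.0158 .0154 0 0 0 0;.0158 .0154 0 0 0 0;.0158 .0154 0 0 0 0;.0158 .0154 0 0 0 0;.0158 .0154 0 0 0 0;.0158 .0154 0 0 0 0;.0158 .0154 0 0 0 0;.0158 .0154 0 0 0 0;.0158 .0154 0 0 0 0'; python3 -m creep '0 0 0 0 0 0;0 0 0 0 0 0;0 0 0 0 0 0;0 0 0 0 0 0' ; python3 jars.py .16 .2 .45 .53 .18 .45
python3 - <<'E'
from h import *
p,_=r.snapshot("side");cv2.imwrite("pics/b1.png",cv2.resize(p[150:350,150:350],(600,600)))
E
```

```text
t: 30.58
position: [0.4868, 0.2187, 0.1912]
tcp_rot: [[-0.989, 0.148, 0.0], [0.148, 0.989, 0.0], [-0.0, 0.0, -1.0]]
force: [1.2, 0.8, 0.6]
grip_width: 0.501
grip_force: 0.0
t: 30.92
position: [0.4881, 0.2173, 0.1911]
tcp_rot: [[-0.989, 0.148, 0.001], [0.148, 0.989, -0.0], [-0.001, -0.0, -1.0]]
force: [-0.9, -0.6, 0.6]
grip_width: 0.503
grip_force: 0.0
side 115 mid [0.4889 0.2188] size [0.014 0.024] mean [0.4876 0.2216 0.1796] zmax 0.191
side 120 mid [0.4975 0.2745] size [0.015 0.023] mean [0.4956 0.2767 0.1798] zmax 0.192
side 131 mid [0.5058 0.3295] size [0.015 0.023] mean [0.504  0.3319 0.1802] zmax 0.192
side 135 mid [0.5139 0.386 ] size [0.014 0.022] mean [0.5124 0.3874 0.1799] zmax 0.191
t 31.0 [0.4881 0.2172 0.191 ] ang 2.992 f [-0.8  1.2 -0.3] grip 0.499 0.0
```

View pics/b1.png

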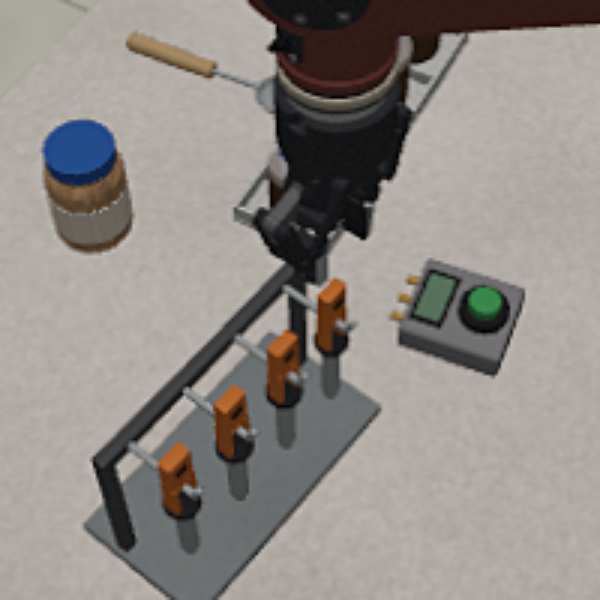

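The open gripper hangs right above the nearest probe, at (335,300) in the crop.

```bash
python3 -m creep '0 .001 .03 0 0 0;0 0 .025 0 0 0;0 0 .015 0 0 0;0 0 .007 0 0 0;0 0 0 0 0 0;0 0 0 0 0 0;0 0 0 0 0 0'; python3 -m creep '0 0 0 0 0 0;0 0 0 0 0 0;0 0 0 0 0 0;0 0 0 0 0 0;0 0 0 0 0 0;0 0 0 0 0 0' 1 40;python3 -m creep '0 0 -.008 0 0 0;0 0 -.008 0 0 0;0 0 -.003 0 0 0;0 0 0 0 0 0;0 0 0 0 0 0;0 0 0 0 0 0'; python3 jars.py .12 .22 .45 .53 .18 .25
python3 - <<'E'
from h import *
p,_=r.snapshot("side");cv2.imwrite("pics/b2.png",cv2.resize(p[200:320,190:310],(600,600),interpolation=2))
E
```

```text
t: 31.65
position: [0.489, 0.2191, 0.1156]
tcp_rot: [[-0.989, 0.148, 0.003], [0.148, 0.989, 0.001], [-0.003, 0.001, -1.0]]
force: [-0.6, 0.7, 1.2]
grip_width: 0.498
grip_force: 0.0
t: 32.15
position: [0.4888, 0.2181, 0.1159]
tcp_rot: [[-0.989, 0.147, 0.003], [0.147, 0.989, -0.001], [-0.003, -0.001, -1.0]]
force: [-0.8, -3.6, 5.2]
grip_width: 0.256
grip_force: 40.2
t: 32.65
position: [0.4872, 0.219, 0.1327]
tcp_rot: [[-0.989, 0.147, -0.001], [0.147, 0.989, 0.0], [0.001, -0.0, -1.0]]
force: [-1.0, -0.1, -2.1]
grip_width: 0.251
grip_force: 39.3
top 20 mid [0.5167 0.2127] size [0.025 0.005] mean [0.5175 0.2127 0.1528] zmax 0.157
side 300 mid [0.4831 0.2209] size [0.034 0.05 ] mean [0.481  0.2224 0.176 ] zmax 0.22
t 32.8 [0.4871 0.2189 0.1324] ang 2.994 f [ 0.4 -0.5 -1.4] grip 0.249 39.3
```

View pics/b2.png

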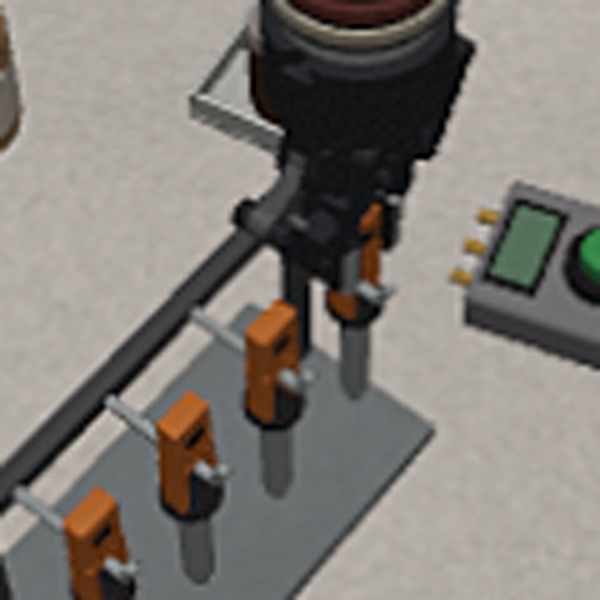

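The probe is lifted, with the hook bar (375,290 in the crop) low in the eye. I'll raise it slightly more and draw it off.

```bash
python3 -m creep '0 0 -.002 0 0 0;0 0 0 0 0 0;.008 0 0 0 0 0;.01 0 0 0 0 0;.01 0 0 0 0 0;.01 0 0 0 0 0;.01 0 0 0 0 0;.005 0 0 0 0 0;0 0 0 0 0 0'; python3 -m creep '0 0 -.03 0 0 0;0 0 -.03 0 0 0;0 0 -.035 0 0 0;0 0 0 0 0 0;0 0 0 0 0 0;0 0 0 0 0 0;0 0 0 0 0 0'
python3 - <<'E'
from h import *
o=[]
for c,(y,x) in(("top",(150,100)),("side",(180,200))):
    p,_=r.snapshot(c);o.append(cv2.resize(p[y:y+160,x:x+160],(400,400)))
cv2.imwrite("pics/b3.png",np.hstack(o))
E
```

```text
t: 33.55
position: [0.4335, 0.2269, 0.1348]
tcp_rot: [[-0.989, 0.146, -0.001], [0.146, 0.989, -0.0], [0.001, -0.0, -1.0]]
force: [0.3, 0.3, -0.4]
grip_width: 0.251
grip_force: 39.3
t: 34.13
position: [0.434, 0.2262, 0.2281]
tcp_rot: [[-0.989, 0.147, -0.003], [0.147, 0.989, -0.001], [0.003, -0.002, -1.0]]
force: [-0.4, -0.2, -1.1]
grip_width: 0.249
grip_force: 39.5
```

View pics/b3.png

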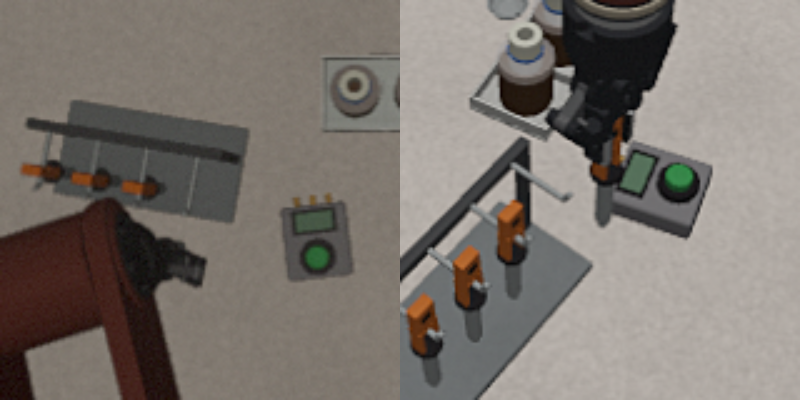

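```bash
cat > rod.py <<'E'
from h import *
s=r.observe();P=np.array(s["position"]);T=P+[0,0,.042]
for c in("top","side"):
    p,W=cloud(c);m=(np.linalg.norm(W[...,:2]-P[:2],axis=2)<.03)&(W[...,2]>.12)&(W[...,2]<T[2]+.04)
    q=W[m]-T
    for lo in np.arange(-.14,.02,.01):
        k=q[(q[:,2]>=lo)&(q[:,2]<lo+.01)]
        if len(k)>2: print(c,round(lo,3),len(k),np.round(k.min(0),3)[:2],np.round(k.max(0),3)[:2],"zmin",np.round(k[:,2].min(),3))
print(P)
E
python3 rod.py
```

```text
top -0.1 3 [-0.002 -0.008] [ 0.003 -0.005] zmin -0.098
top -0.09 3 [-0.002 -0.007] [ 0.004 -0.004] zmin -0.088
top -0.08 3 [-0.001 -0.007] [ 0.004 -0.003] zmin -0.076
top -0.04 21 [-0.001 -0.013] [0.011 0.006] zmin -0.039
top 0.0 4 [ 0.002 -0.018] [ 0.007 -0.014] zmin 0.001
side -0.12 3 [-0.003  0.005] [0.002 0.006] zmin -0.118
side -0.11 16 [-0.006  0.004] [0.008 0.008] zmin -0.109
side -0.1 17 [-0.006  0.003] [0.008 0.008] zmin -0.1
side -0.09 23 [-0.005 -0.002] [0.009 0.009] zmin -0.089
side -0.08 18 [-0.006  0.   ] [0.006 0.009] zmin -0.078
side -0.07 17 [-0.006  0.   ] [0.005 0.009] zmin -0.07
side -0.06 18 [-0.005  0.002] [0.006 0.009] zmin -0.06
side -0.04 85 [-0.011 -0.01 ] [0.015 0.015] zmin -0.039
side -0.03 31 [-0.004 -0.009] [0.01  0.014] zmin -0.03
side -0.02 11 [-0.004 -0.008] [0.008 0.012] zmin -0.02
side -0.01 12 [-0.006 -0.008] [-0.002  0.02 ] zmin -0.009
side 0.0 42 [-0.011 -0.015] [0.009 0.026] zmin 0.0
side 0.01 47 [-0.012 -0.022] [0.009 0.027] zmin 0.01
[0.43393461 0.22619473 0.22788131]
```

Left crop: the probe is off its hook. Right crop: it hangs vertically from the gripper at (605,190), centred on the TCP within about 1 mm.

```bash
python3 -m creep '-.01816 -.02746 0 0 0 0;-.01816 -.02746 0 0 0 0;-.01816 -.02746 0 0 0 0;-.01816 -.02746 0 0 0 0;-.01816 -.02746 0 0 0 0;-.01816 -.02746 0 0 0 0;-.01816 -.02746 0 0 0 0;-.01816 -.02746 0 0 0 0;-.01816 -.02746 0 0 0 0;-.01816 -.02746 0 0 0 0'; python3 -m creep '-.01816 -.02746 0 0 0 0;-.01816 -.02746 0 0 0 0;-.01816 -.02746 0 0 0 0;-.01816 -.02746 0 0 0 0;0 0 0 0 0 0;0 0 0 0 0 0;0 0 0 0 0 0;0 0 0 0 0 0;0 0 0 0 0 0'; python3 jars.py .098 .116 .55 .7 -.24 .1; python3 rod.py
```

```text
t: 35.17
position: [0.5744, -0.0732, 0.2291]
tcp_rot: [[-0.989, 0.148, -0.001], [0.148, 0.989, 0.0], [0.001, 0.0, -1.0]]
force: [0.0, 0.5, -0.8]
grip_width: 0.25
grip_force: 39.6
t: 35.92
position: [0.6296, -0.1896, 0.2299]
tcp_rot: [[-0.989, 0.146, -0.001], [0.146, 0.989, 0.0], [0.001, 0.0, -1.0]]
force: [-0.6, 0.2, -1.7]
grip_width: 0.248
grip_force: 39.7
top 92 mid [ 0.6248 -0.1139] size [0.035 0.031] mean [ 0.6246 -0.1142  0.1081] zmax 0.114
top 49 mid [ 0.6283 -0.1857] size [0.032 0.022] mean [ 0.63   -0.1825  0.1078] zmax 0.113
top 91 mid [0.6198 0.0405] size [0.033 0.032] mean [0.6194 0.0397 0.1089] zmax 0.114
top 92 mid [ 0.6216 -0.0378] size [0.032 0.032] mean [ 0.6217 -0.038   0.1092] zmax 0.114
side 100 mid [ 0.6319 -0.1925] size [0.034 0.036] mean [ 0.6304 -0.1899  0.1073] zmax 0.113
side 115 mid [ 0.6267 -0.1139] size [0.035 0.036] mean [ 0.6251 -0.112   0.1076] zmax 0.115
side 125 mid [ 0.6235 -0.0356] size [0.036 0.036] mean [ 0.6226 -0.0341  0.1073] zmax 0.115
side 133 mid [0.6213 0.0422] size [0.036 0.035] mean [0.6199 0.0442 0.1079] zmax 0.114
t 36.0 [ 0.6298 -0.189
[... 158 characters left out ...]
 -0.11
side -0.1 13 [-0.004 -0.003] [0.007 0.01 ] zmin -0.098
side -0.09 16 [-0.004 -0.005] [0.009 0.011] zmin -0.09
side -0.08 18 [-0.004 -0.001] [0.009 0.01 ] zmin -0.08
side -0.07 16 [-0.005 -0.003] [0.009 0.009] zmin -0.07
side -0.06 11 [-0.004  0.002] [0.006 0.009] zmin -0.059
side -0.05 8 [-0.005  0.005] [0.006 0.012] zmin -0.049
side -0.04 48 [-0.012 -0.009] [0.014 0.017] zmin -0.039
side -0.03 20 [-0.005 -0.007] [0.008 0.016] zmin -0.03
side -0.02 24 [-0.005 -0.007] [0.009 0.015] zmin -0.02
side -0.01 14 [-0.006 -0.009] [0.009 0.021] zmin -0.01
side 0.0 40 [-0.012 -0.015] [0.013 0.029] zmin 0.0
side 0.01 43 [-0.011 -0.022] [0.012 0.028] zmin 0.01
[ 0.629846   -0.18985463  0.23021866]
```

```bash
python3 -m creep '0 -.0025 .015 0 0 0;0 0 .015 0 0 0;0 0 .005 0 0 0;0 0 .004 0 0 0;0 0 .004 0 0 0;0 0 .004 0 0 0;0 0 0 0 0 0'; python3 -m creep '0 0 .005 0 0 0;0 0 .005 0 0 0;0 0 .005 0 0 0;0 0 .005 0 0 0;0 0 0 0 0 0'
```

```text
t: 36.7
position: [0.6295, -0.1933, 0.1826]
tcp_rot: [[-0.989, 0.147, -0.0], [0.147, 0.989, 0.0], [0.001, 0.0, -1.0]]
force: [-0.1, -0.0, -1.6]
grip_width: 0.249
grip_force: 39.7
t: 37.12
position: [0.6286, -0.1931, 0.1611]
tcp_rot: [[-0.989, 0.147, -0.003], [0.147, 0.989, 0.001], [0.003, 0.001, -1.0]]
force: [0.3, 0.6, -0.8]
grip_width: 0.252
grip_force: 39.7
```

Inside the tube at tip z ≈ 0.082 with no side force. I'll continue to home at reported z ≈ 0.108.

```bash
python3 -m creep '0 0 .01 0 0 0;0 0 .01 0 0 0;0 0 .01 0 0 0;0 0 .01 0 0 0;0 0 .005 0 0 0;0 0 .003 0 0 0;0 0 .002 0 0 0;0 0 0 0 0 0;0 0 0 0 0 0'; python3 -m creep '0 0 .002 0 0 0;0 0 .002 0 0 0;0 0 .001 0 0 0;0 0 0 0 0 0'
```

```text
t: 37.87
position: [0.6298, -0.1936, 0.1133]
tcp_rot: [[-0.989, 0.147, 0.0], [0.147, 0.989, -0.0], [-0.0, -0.0, -1.0]]
force: [0.4, 0.0, -0.0]
grip_width: 0.245
grip_force: 39.7
t: 38.2
position: [0.6295, -0.1934, 0.1078]
tcp_rot: [[-0.989, 0.147, -0.0], [0.147, 0.989, 0.0], [0.0, 0.0, -1.0]]
force: [-0.3, 0.6, -0.5]
grip_width: 0.248
grip_force: 39.7
```

```bash
python3 -m creep '0 0 .002 0 0 0;0 0 0 0 0 0;0 0 0 0 0 0'; python3 -m creep '0 0 .002 0 0 0;0 0 0 0 0 0;0 0 0 0 0 0'
```

```text
t: 38.45
position: [0.6304, -0.1937, 0.1077]
tcp_rot: [[-0.989, 0.147, 0.002], [0.147, 0.989, -0.001], [-0.002, -0.0, -1.0]]
force: [-2.1, 1.3, 4.4]
grip_width: 0.249
grip_force: 40.4
t: 38.7
position: [0.6309, -0.1938, 0.1077]
tcp_rot: [[-0.989, 0.147, 0.002], [0.147, 0.989, -0.001], [-0.003, -0.0, -1.0]]
force: [-3.0, 0.6, 11.5]
grip_width: 0.25
grip_force: 41.2
```

```bash
python3 -m creep '0 0 -.002 0 0 0;0 0 0 0 0 0;0 0 0 0 0 0;0 0 0 0 0 0' 0; python3 -m creep '0 0 -.01 0 0 0;0 0 -.02 0 0 0;0 0 -.03 0 0 0;0 0 -.03 0 0 0;0 0 0 0 0 0;0 0 0 0 0 0'; python3 -m creep '.01437 .03159 0 0 0 0;.01437 .03159 0 0 0 0;.01437 .03159 0 0 0 0;.01437 .03159 0 0 0 0;.01437 .03159 0 0 0 0;.01437 .03159 0 0 0 0;.01437 .03159 0 0 0 0;.01437 .03159 0 0 0 0;.01437 .03159 0 0 0 0;.01437 .03159 0 0 0 0'; python3 -m creep '.01437 .03159 0 0 0 0;.01437 .03159 0 0 0 0;.01437 .03159 0 0 0 0;.01437 .03159 0 0 0 0;0 0 0 0 0 0;0 0 0 0 0 0;0 0 0 0 0 0;0 0 0 0 0 0;0 0 0 0 0 0'; python3 jars.py .16 .2 .45 .7 -.25 .45
python3 - <<'E'
from h import *
o=[]
for c,(y,x) in(("top",(140,210)),("side",(90,190))):
    p,_=r.snapshot(c);o.append(cv2.resize(p[y:y+160,x:x+160],(400,400)))
cv2.imwrite("pics/b4.png",np.hstack(o))
E
```

```text
t: 39.03
position: [0.6292, -0.1933, 0.1052]
tcp_rot: [[-0.989, 0.147, -0.001], [0.147, 0.989, 0.0], [0.001, 0.0, -1.0]]
force: [-0.6, 0.3, 0.6]
grip_width: 0.496
grip_force: 0.0
t: 39.53
position: [0.6318, -0.1944, 0.2001]
tcp_rot: [[-0.989, 0.147, 0.006], [0.147, 0.989, -0.003], [-0.007, -0.002, -1.0]]
force: [-0.1, -0.3, -0.9]
grip_width: 0.5
grip_force: 0.0
t: 40.37
position: [0.5322, 0.1415, 0.1945]
tcp_rot: [[-0.989, 0.147, -0.003], [0.147, 0.989, -0.0], [0.003, -0.001, -1.0]]
force: [0.8, 0.4, 1.0]
grip_width: 0.498
grip_force: 0.0
t: 41.12
position: [0.4961, 0.2722, 0.1956]
tcp_rot: [[-0.989, 0.149, -0.001], [0.149, 0.989, -0.001], [0.001, -0.001, -1.0]]
force: [0.4, -1.0, -0.1]
grip_width: 0.5
grip_force: 0.0
top 43 mid [ 0.6295 -0.1919] size [0.012 0.021] mean [ 0.6291 -0.1918  0.1768] zmax 0.183
side 119 mid [0.4972 0.2744] size [0.016 0.022] mean [0.4956 0.2767 0.18  ] zmax 0.191
side 130 mid [0.5058 0.3299] size [0.015 0.024] mean [0.5041 0.332  0.1804] zmax 0.192
side 137 mid [0.5141 0.3859] size [0.015 0.022] mean [0.5123 0.3874 0.1799] zmax 0.192
side 12 mid [0.4953 0.3884] size [0.007 0.006] mean [0.4947 0.3885 0.164 ] zmax 0.166
t 41.2 [0.4962 0.2724 0.1959] ang 2.992 f [ 0.6  0.8 -0.1] grip 0.501 0.0
```

View pics/b4.png

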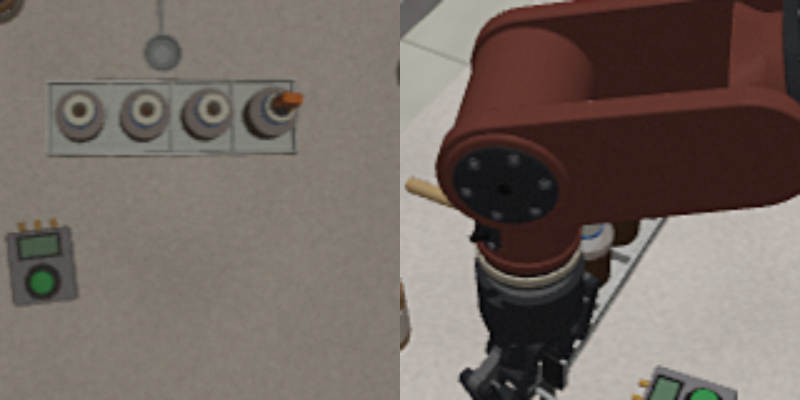

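The first probe is home in the right-hand jar, its tab at (288,100) in the left crop with top z as expected. Second probe next.

```bash
python3 -m creep '0 .002 .03 0 0 0;0 0 .027 0 0 0;0 0 .015 0 0 0;0 0 .008 0 0 0;0 0 0 0 0 0;0 0 0 0 0 0;0 0 0 0 0 0'; python3 -m creep '0 0 0 0 0 0;0 0 0 0 0 0;0 0 0 0 0 0;0 0 0 0 0 0;0 0 0 0 0 0;0 0 0 0 0 0' 1 40;python3 -m creep '0 0 -.008 0 0 0;0 0 -.008 0 0 0;0 0 -.005 0 0 0;0 0 0 0 0 0;0 0 0 0 0 0;0 0 0 0 0 0'; python3 rod.py | grep side
```

```text
t: 41.9
position: [0.4975, 0.276, 0.1177]
tcp_rot: [[-0.989, 0.147, 0.003], [0.147, 0.989, 0.001], [-0.003, 0.002, -1.0]]
force: [-0.3, -0.6, 0.1]
grip_width: 0.503
grip_force: 0.0
t: 42.4
position: [0.4973, 0.2737, 0.1184]
tcp_rot: [[-0.989, 0.147, 0.002], [0.147, 0.989, -0.004], [-0.003, -0.003, -1.0]]
force: [-1.4, -5.5, 5.6]
grip_width: 0.247
grip_force: 39.9
t: 42.9
position: [0.4959, 0.2757, 0.1369]
tcp_rot: [[-0.989, 0.147, -0.0], [0.147, 0.989, 0.0], [0.0, 0.0, -1.0]]
force: [0.7, -1.1, -1.2]
grip_width: 0.248
grip_force: 39.1
side -0.06 7 [-0.006  0.004] [0.001 0.007] zmin -0.059
side -0.05 7 [-0.011  0.005] [0.004 0.013] zmin -0.042
side -0.04 50 [-0.013 -0.01 ] [0.008 0.013] zmin -0.04
side -0.03 38 [-0.017 -0.008] [0.008 0.012] zmin -0.03
side -0.02 15 [-0.02  -0.009] [0.005 0.011] zmin -0.02
side -0.01 17 [-0.011 -0.009] [-0.005  0.018] zmin -0.009
side 0.0 38 [-0.014 -0.023] [0.006 0.023] zmin 0.0
side 0.01 42 [-0.014 -0.013] [0.    0.025] zmin 0.011
```

```bash
python3 -m creep '.008 0 0 0 0 0;.01 0 0 0 0 0;.01 0 0 0 0 0;.01 0 0 0 0 0;.01 0 0 0 0 0;.005 0 0 0 0 0;0 0 0 0 0 0;0 0 0 0 0 0'; python3 -m creep '0 0 -.03 0 0 0;0 0 -.03 0 0 0;0 0 -.035 0 0 0;0 0 0 0 0 0;0 0 0 0 0 0;0 0 0 0 0 0;0 0 0 0 0 0';python3 rod.py
```

```text
t: 43.67
position: [0.4435, 0.2836, 0.1372]
tcp_rot: [[-0.989, 0.147, 0.001], [0.147, 0.989, 0.0], [-0.001, 0.0, -1.0]]
force: [0.0, -0.1, -0.9]
grip_width: 0.25
grip_force: 39.1
t: 44.25
position: [0.4428, 0.2828, 0.2303]
tcp_rot: [[-0.989, 0.148, -0.003], [0.148, 0.989, -0.001], [0.002, -0.002, -1.0]]
force: [0.1, 0.6, -0.6]
grip_width: 0.248
grip_force: 39.4
top -0.11 3 [-0.005 -0.006] [ 0.003 -0.004] zmin -0.109
top -0.1 4 [-0.002 -0.007] [ 0.003 -0.002] zmin -0.1
top -0.09 5 [-0.004 -0.007] [ 0.004 -0.002] zmin -0.089
top -0.08 3 [-0.001 -0.007] [ 0.002 -0.005] zmin -0.079
top -0.04 18 [ 0.001 -0.013] [0.011 0.006] zmin -0.039
top 0.0 4 [ 0.001 -0.02 ] [ 0.006 -0.015] zmin 0.005
side -0.12 3 [-0.003  0.003] [0.004 0.005] zmin -0.115
side -0.11 13 [-0.006 -0.001] [0.003 0.006] zmin -0.109
side -0.1 15 [-0.006 -0.   ] [0.004 0.008] zmin -0.1
side -0.09 14 [-0.005 -0.   ] [0.003 0.007] zmin -0.09
side -0.08 17 [-0.005 -0.001] [0.004 0.007] zmin -0.08
side -0.07 15 [-0.005 -0.001] [0.004 0.007] zmin -0.069
side -0.06 7 [-0.004  0.003] [0.001 0.007] zmin -0.059
side -0.05 6 [-0.012  0.002] [0.003 0.014] zmin -0.043
side -0.04 79 [-0.012 -0.01 ] [0.013 0.015] zmin -0.04
side -0.03 25 [-0.006 -0.009] [0.008 0.013] zmin -0.03
side -0.02 10 [-0.007 -0.007] [0.005 0.013] zmin -0.02
side -0.01 16 [-0.009 -0.009] [-0.003  0.019] zmin -0.01
side 0.0 42 [-0.012 -0.013] [0.006 0.025] zmin 0.002
side 0.01 48 [-0.012 -0.021] [0.001 0.026] zmin 0.01
[0.44281425 0.28278534 0.23025508]
```

```bash
python3 -m creep '0 0 -.03 0 0 0;-.01857 -.02816 0 0 0 0;-.01857 -.02816 0 0 0 0;-.01857 -.02816 0 0 0 0;-.01857 -.02816 0 0 0 0;-.01857 -.02816 0 0 0 0;-.01857 -.02816 0 0 0 0;-.01857 -.02816 0 0 0 0;-.01857 -.02816 0 0 0 0;-.01857 -.02816 0 0 0 0'; python3 -m creep '-.01857 -.02816 0 0 0 0;-.01857 -.02816 0 0 0 0;-.01857 -.02816 0 0 0 0;-.01857 -.02816 0 0 0 0;0 0 .03 0 0 0;0 0 0 0 0 0;0 0 0 0 0 0;0 0 0 0 0 0;0 0 0 0 0 0'; python3 jars.py .098 .116 .55 .7 -.24 .1; python3 rod.py | grep side
```

```text
t: 45.18
position: [0.5714, 0.0065, 0.2604]
tcp_rot: [[-0.989, 0.147, -0.003], [0.147, 0.989, 0.0], [0.003, 0.0, -1.0]]
force: [0.1, 0.1, -1.2]
grip_width: 0.246
grip_force: 39.5
t: 45.93
position: [0.6288, -0.1134, 0.233]
tcp_rot: [[-0.989, 0.146, 0.001], [0.146, 0.989, -0.0], [-0.001, 0.0, -1.0]]
force: [-0.9, 0.2, 0.1]
grip_width: 0.252
grip_force: 39.6
top 90 mid [0.6188 0.0404] size [0.034 0.032] mean [0.6195 0.04   0.1087] zmax 0.113
top 89 mid [ 0.6214 -0.0377] size [0.032 0.032] mean [ 0.6215 -0.0382  0.1089] zmax 0.114
top 25 mid [ 0.6179 -0.1222] size [0.02  0.015] mean [ 0.6174 -0.1231  0.1085] zmax 0.112
top 46 mid [ 0.619  -0.1921] size [0.015 0.032] mean [ 0.6187 -0.1897  0.1096] zmax 0.116
side 74 mid [ 0.6305 -0.1916] size [0.032 0.034] mean [ 0.6267 -0.1858  0.1087] zmax 0.116
side 117 mid [ 0.6258 -0.1144] size [0.035 0.038] mean [ 0.6252 -0.1122  0.1072] zmax 0.115
side 123 mid [ 0.623  -0.0363] size [0.036 0.038] mean [ 0.6224 -0.0342  0.1074] zmax 0.113
side 133 mid [0.6207 0.0413] size [0.035 0.038] mean [0.62   0.0441 0.1074] zmax 0.114
t 46.0 [ 0.6291 -0.1135  0.2337] ang 2.995 f [-0.6  0.1 -0.2] grip 0.248 39.6
side -0.12 6 [-0.006 -0.   ] [0.001 0.006] zmin -0.12
side -0.11 16 [-0.008 -0.   ] [0.007 0.008] zmin -0.109
side -0.1 18 [-0.007 -0.001] [0.008 0.007] zmin -0.099
side -0.09 12 [-0.007 -0.001] [0.003 0.007] zmin -0.09
side -0.08 14 [-0.007 -0.   ] [0.003 0.007] zmin -0.08
side -0.07 14 [-0.007  0.002] [0.004 0.008] zmin -0.07
side -0.06 14 [-0.004 -0.002] [0.004 0.008] zmin -0.06
side -0.05 4 [-0.008  0.003] [0.    0.006] zmin -0.049
side -0.04 49 [-0.011 -0.01 ] [0.013 0.016] zmin -0.04
side -0.03 22 [-0.005 -0.01 ] [0.008 0.014] zmin -0.029
side -0.02 20 [-0.005 -0.012] [0.009 0.014] zmin -0.019
side -0.01 18 [-0.011 -0.013] [0.004 0.019] zmin -0.01
side 0.0 32 [-0.012 -0.014] [0.012 0.024] zmin 0.001
side 0.01 48 [-0.012 -0.024] [0.009 0.027] zmin 0.01
```

```bash
python3 -m creep '.0015 -.001 .015 0 0 0;0 0 .015 0 0 0;0 0 .005 0 0 0;0 0 .004 0 0 0;0 0 .004 0 0 0;0 0 .004 0 0 0;0 0 0 0 0 0'; python3 -m creep '0 0 .005 0 0 0;0 0 .005 0 0 0;0 0 .005 0 0 0;0 0 .005 0 0 0;0 0 0 0 0 0'
```

```text
t: 46.72
position: [0.6268, -0.115, 0.1847]
tcp_rot: [[-0.989, 0.147, -0.0], [0.147, 0.989, 0.0], [0.0, 0.0, -1.0]]
force: [0.6, 0.3, -0.7]
grip_width: 0.25
grip_force: 39.6
t: 47.13
position: [0.6258, -0.1148, 0.1631]
tcp_rot: [[-0.989, 0.147, -0.003], [0.147, 0.989, 0.001], [0.003, 0.0, -1.0]]
force: [-0.7, 0.3, -1.1]
grip_width: 0.246
grip_force: 39.6
```

```bash
python3 -m creep '0 0 .01 0 0 0;0 0 .01 0 0 0;0 0 .01 0 0 0;0 0 .01 0 0 0;0 0 .005 0 0 0;0 0 .004 0 0 0;0 0 .003 0 0 0;0 0 0 0 0 0;0 0 0 0 0 0'; python3 -m creep '0 0 .002 0 0 0;0 0 0 0 0 0;0 0 0 0 0 0'
```

```text
t: 47.88
position: [0.6271, -0.1151, 0.1132]
tcp_rot: [[-0.989, 0.147, 0.0], [0.147, 0.989, -0.0], [-0.0, -0.0, -1.0]]
force: [-0.5, -0.1, -1.3]
grip_width: 0.251
grip_force: 39.5
t: 48.13
position: [0.6271, -0.1151, 0.1114]
tcp_rot: [[-0.989, 0.147, 0.001], [0.147, 0.989, -0.0], [-0.001, -0.0, -1.0]]
force: [0.0, 0.2, 0.2]
grip_width: 0.25
grip_force: 39.6
```

```bash
python3 -m creep '0 0 .002 0 0 0;0 0 0 0 0 0;0 0 0 0 0 0'
```

```text
t: 48.38
position: [0.6278, -0.1153, 0.1102]
tcp_rot: [[-0.989, 0.147, 0.002], [0.147, 0.989, -0.001], [-0.002, -0.0, -1.0]]
force: [0.7, -0.1, 3.1]
grip_width: 0.25
grip_force: 40.1
```

```bash
python3 -m creep '0 0 .0015 0 0 0;0 0 0 0 0 0;0 0 0 0 0 0'; python3 -m creep '0 0 -.002 0 0 0;0 0 0 0 0 0;0 0 0 0 0 0;0 0 0 0 0 0' 0; python3 -m creep '0 0 -.01 0 0 0;0 0 -.02 0 0 0;0 0 -.03 0 0 0;0 0 -.03 0 0 0;0 0 0 0 0 0;0 0 0 0 0 0'; python3 -m creep '.01434 .03236 0 0 0 0;.01434 .03236 0 0 0 0;.01434 .03236 0 0 0 0;.01434 .03236 0 0 0 0;.01434 .03236 0 0 0 0;.01434 .03236 0 0 0 0;.01434 .03236 0 0 0 0;.01434 .03236 0 0 0 0;.01434 .03236 0 0 0 0;.01434 .03236 0 0 0 0'; python3 -m creep '.01434 .03236 0 0 0 0;.01434 .03236 0 0 0 0;.01434 .03236 0 0 0 0;0 0 0 0 0 0;0 0 0 0 0 0;0 0 0 0 0 0;0 0 0 0 0 0;0 0 0 0 0 0'; python3 jars.py .16 .2 .45 .7 -.25 .45
```

```text
t: 48.63
position: [0.628, -0.1153, 0.1101]
tcp_rot: [[-0.989, 0.147, 0.002], [0.147, 0.989, -0.001], [-0.002, -0.0, -1.0]]
force: [-2.4, 1.5, 8.0]
grip_width: 0.248
grip_force: 40.6
t: 48.97
position: [0.6264, -0.1149, 0.1088]
tcp_rot: [[-0.989, 0.147, -0.001], [0.147, 0.989, 0.0], [0.001, 0.0, -1.0]]
force: [0.3, 0.9, -0.3]
grip_width: 0.502
grip_force: 0.0
t: 49.47
position: [0.6291, -0.1157, 0.2036]
tcp_rot: [[-0.989, 0.147, 0.007], [0.147, 0.989, -0.002], [-0.007, -0.001, -1.0]]
force: [-0.5, -0.4, 1.5]
grip_width: 0.498
grip_force: 0.0
t: 50.3
position: [0.5309, 0.2274, 0.198]
tcp_rot: [[-0.989, 0.147, -0.003], [0.147, 0.989, -0.001], [0.003, -0.001, -1.0]]
force: [1.0, -0.4, -0.4]
grip_width: 0.504
grip_force: 0.0
t: 50.97
position: [0.5047, 0.3271, 0.1991]
tcp_rot: [[-0.989, 0.149, -0.001], [0.149, 0.989, -0.001], [0.001, -0.001, -1.0]]
force: [0.6, 0.8, 0.3]
grip_width: 0.498
grip_force: 0.0
top 38 mid [ 0.6262 -0.1153] size [0.014 0.02 ] mean [ 0.6254 -0.1142  0.1779] zmax 0.182
top 44 mid [ 0.6303 -0.1925] size [0.013 0.022] mean [ 0.6294 -0.1912  0.1764] zmax 0.184
side 130 mid [0.5054 0.3298] size [0.016 0.023] mean [0.504  0.3316 0.1805] zmax 0.191
side 134 mid [0.5141 0.3858] size [0.014 0.022] mean [0.5124 0.3875 0.1801] zmax 0.192
t 51.1 [0.5049 0.3273 0.1994] ang 2.992 f [ 0.  -0.3 -0.7] grip 0.503 0.0
```

```bash
python3 -m creep '.001 .0015 .03 0 0 0;0 0 .03 0 0 0;0 0 .015 0 0 0;0 0 .009 0 0 0;0 0 0 0 0 0;0 0 0 0 0 0;0 0 0 0 0 0'; python3 -m creep '0 0 0 0 0 0;0 0 0 0 0 0;0 0 0 0 0 0;0 0 0 0 0 0;0 0 0 0 0 0;0 0 0 0 0 0' 1 40;python3 -m creep '0 0 -.008 0 0 0;0 0 -.008 0 0 0;0 0 -.005 0 0 0;0 0 0 0 0 0;0 0 0 0 0 0;0 0 0 0 0 0'
```

```text
t: 51.65
position: [0.5052, 0.3305, 0.1173]
tcp_rot: [[-0.989, 0.148, 0.003], [0.148, 0.989, 0.001], [-0.003, 0.002, -1.0]]
force: [1.3, -0.4, -0.0]
grip_width: 0.502
grip_force: 0.0
t: 52.15
position: [0.5051, 0.3291, 0.1179]
tcp_rot: [[-0.989, 0.147, 0.003], [0.147, 0.989, -0.002], [-0.003, -0.002, -1.0]]
force: [-1.1, -5.3, 5.9]
grip_width: 0.249
grip_force: 40.0
t: 52.65
position: [0.5035, 0.3303, 0.1364]
tcp_rot: [[-0.989, 0.147, -0.0], [0.147, 0.989, 0.0], [0.0, 0.0, -1.0]]
force: [-0.9, 0.0, -1.6]
grip_width: 0.25
grip_force: 39.1
```

```bash
python3 -m creep '.008 0 0 0 0 0;.01 0 0 0 0 0;.01 0 0 0 0 0;.01 0 0 0 0 0;.01 0 0 0 0 0;.005 0 0 0 0 0;0 0 0 0 0 0;0 0 0 0 0 0'; python3 -m creep '0 0 -.03 0 0 0;0 0 -.03 0 0 0;0 0 -.035 0 0 0;0 0 -.03 0 0 0;0 0 0 0 0 0;0 0 0 0 0 0;0 0 0 0 0 0;0 0 0 0 0 0'; python3 -m creep '-.01885 -.02879 0 0 0 0;-.01885 -.02879 0 0 0 0;-.01885 -.02879 0 0 0 0;-.01885 -.02879 0 0 0 0;-.01885 -.02879 0 0 0 0;-.01885 -.02879 0 0 0 0;-.01885 -.02879 0 0 0 0;-.01885 -.02879 0 0 0 0;-.01885 -.02879 0 0 0 0;-.01885 -.02879 0 0 0 0'; python3 -m creep '-.01885 -.02879 0 0 0 0;-.01885 -.02879 0 0 0 0;0 0 .03 0 0 0;0 0 0 0 0 0;0 0 0 0 0 0;0 0 0 0 0 0;0 0 0 0 0 0'; python3 jars.py .098 .116 .55 .7 -.24 .1; python3 rod.py | grep side
```

```text
t: 53.32
position: [0.451, 0.3381, 0.1367]
tcp_rot: [[-0.989, 0.147, 0.001], [0.147, 0.989, 0.0], [-0.001, 0.0, -1.0]]
force: [0.7, -0.7, -0.9]
grip_width: 0.247
grip_force: 39.1
t: 53.98
position: [0.4504, 0.3372, 0.2594]
tcp_rot: [[-0.989, 0.148, -0.003], [0.148, 0.989, -0.002], [0.003, -0.002, -1.0]]
force: [-0.2, 0.2, -1.8]
grip_width: 0.253
grip_force: 39.5
t: 54.82
position: [0.5946, 0.0238, 0.2589]
tcp_rot: [[-0.989, 0.147, -0.004], [0.147, 0.989, 0.0], [0.004, -0.0, -1.0]]
force: [-0.2, 1.4, -1.0]
grip_width: 0.252
grip_force: 39.5
t: 55.4
position: [0.6242, -0.0361, 0.2322]
tcp_rot: [[-0.989, 0.146, 0.001], [0.146, 0.989, 0.0], [-0.001, 0.0, -1.0]]
force: [0.4, 0.6, -1.3]
grip_width: 0.251
grip_force: 39.6
top 58 mid [ 0.6279 -0.1918] size [0.033 0.034] mean [ 0.6236 -0.1873  0.1098] zmax 0.116
top 38 mid [0.6197 0.0493] size [0.032 0.014] mean [0.6212 0.0498 0.1091] zmax 0.113
top 48 mid [ 0.6166 -0.0378] size [0.023 0.032] mean [ 0.6142 -0.0355  0.1088] zmax 0.113
top 48 mid [ 0.6187 -0.1116] size [0.023 0.023] mean [ 0.6168 -0.1107  0.1104] zmax 0.116
side 72 mid [ 0.6307
[... 487 characters left out ...]
 [-0.007 -0.   ] [0.004 0.008] zmin -0.11
side -0.1 13 [-0.006 -0.001] [0.003 0.007] zmin -0.099
side -0.09 13 [-0.008 -0.   ] [0.003 0.007] zmin -0.09
side -0.08 16 [-0.007 -0.001] [0.003 0.008] zmin -0.08
side -0.07 13 [-0.006 -0.   ] [0.005 0.007] zmin -0.07
side -0.06 16 [-0.006  0.   ] [0.003 0.008] zmin -0.059
side -0.05 9 [-0.011 -0.004] [0.003 0.012] zmin -0.049
side -0.04 53 [-0.013 -0.01 ] [0.013 0.014] zmin -0.039
side -0.03 25 [-0.006 -0.01 ] [0.006 0.012] zmin -0.03
side -0.02 25 [-0.007 -0.009] [0.007 0.013] zmin -0.02
side -0.01 15 [-0.012 -0.016] [-0.002  0.018] zmin -0.009
side 0.0 44 [-0.013 -0.016] [0.011 0.024] zmin 0.0
side 0.01 47 [-0.014 -0.016] [0.011 0.026] zmin 0.01
```

```bash
python3 -m creep '0 -.001 .015 0 0 0;0 0 .015 0 0 0;0 0 .005 0 0 0;0 0 .004 0 0 0;0 0 .004 0 0 0;0 0 .004 0 0 0;0 0 0 0 0 0'; python3 -m creep '0 0 .005 0 0 0;0 0 .005 0 0 0;0 0 .005 0 0 0;0 0 .005 0 0 0;0 0 0 0 0 0'
```

```text
t: 56.18
position: [0.6238, -0.038, 0.1842]
tcp_rot: [[-0.989, 0.147, -0.0], [0.147, 0.989, 0.0], [0.0, -0.0, -1.0]]
force: [0.4, -0.5, -0.4]
grip_width: 0.252
grip_force: 39.6
t: 56.6
position: [0.6229, -0.0379, 0.1627]
tcp_rot: [[-0.989, 0.147, -0.003], [0.147, 0.989, 0.0], [0.003, 0.0, -1.0]]
force: [0.4, 0.3, -1.9]
grip_width: 0.247
grip_force: 39.7
```

```bash
python3 -m creep '0 0 .01 0 0 0;0 0 .01 0 0 0;0 0 .01 0 0 0;0 0 .01 0 0 0;0 0 .005 0 0 0;0 0 .004 0 0 0;0 0 .003 0 0 0;0 0 0 0 0 0;0 0 0 0 0 0'; python3 -m creep '0 0 .002 0 0 0;0 0 0 0 0 0;0 0 .002 0 0 0;0 0 0 0 0 0;0 0 0 0 0 0'
```

```text
t: 57.35
position: [0.6243, -0.0381, 0.1127]
tcp_rot: [[-0.989, 0.147, 0.0], [0.147, 0.989, -0.0], [-0.0, 0.0, -1.0]]
force: [0.8, -0.8, -0.4]
grip_width: 0.251
grip_force: 39.6
t: 57.77
position: [0.6246, -0.0381, 0.1097]
tcp_rot: [[-0.989, 0.147, 0.001], [0.147, 0.989, -0.0], [-0.001, 0.0, -1.0]]
force: [-2.1, -0.3, 3.6]
grip_width: 0.247
grip_force: 40.1
```

```bash
python3 -m creep '0 0 .0015 0 0 0;0 0 0 0 0 0;0 0 0 0 0 0'; python3 -m creep '0 0 -.002 0 0 0;0 0 0 0 0 0;0 0 0 0 0 0;0 0 0 0 0 0' 0; python3 -m creep '0 0 -.01 0 0 0;0 0 -.02 0 0 0;0 0 -.03 0 0 0;0 0 -.03 0 0 0;0 0 0 0 0 0;0 0 0 0 0 0'; python3 -m creep '.01433 .03344 0 0 0 0;.01433 .03344 0 0 0 0;.01433 .03344 0 0 0 0;.01433 .03344 0 0 0 0;.01433 .03344 0 0 0 0;.01433 .03344 0 0 0 0;.01433 .03344 0 0 0 0;.01433 .03344 0 0 0 0;.01433 .03344 0 0 0 0;.01433 .03344 0 0 0 0'; python3 -m creep '.01433 .03344 0 0 0 0;.01433 .03344 0 0 0 0;0 0 0 0 0 0;0 0 0 0 0 0;0 0 0 0 0 0;0 0 0 0 0 0;0 0 0 0 0 0'; python3 jars.py .16 .2 .45 .7 -.25 .45
```

```text
t: 58.02
position: [0.625, -0.0382, 0.1097]
tcp_rot: [[-0.989, 0.147, 0.002], [0.147, 0.989, -0.0], [-0.002, 0.0, -1.0]]
force: [-3.7, 0.7, 9.0]
grip_width: 0.252
grip_force: 40.8
t: 58.35
position: [0.6237, -0.0381, 0.1084]
tcp_rot: [[-0.989, 0.147, -0.001], [0.147, 0.989, 0.0], [0.001, -0.0, -1.0]]
force: [0.9, -1.0, -0.8]
grip_width: 0.502
grip_force: 0.0
t: 58.85
position: [0.6263, -0.0385, 0.203]
tcp_rot: [[-0.989, 0.147, 0.007], [0.147, 0.989, -0.001], [-0.007, -0.0, -1.0]]
force: [-0.2, -0.1, -0.9]
grip_width: 0.499
grip_force: 0.0
t: 59.68
position: [0.5297, 0.315, 0.1974]
tcp_rot: [[-0.989, 0.147, -0.003], [0.147, 0.989, -0.001], [0.002, -0.002, -1.0]]
force: [1.1, -0.5, 0.9]
grip_width: 0.498
grip_force: 0.0
t: 60.27
position: [0.5133, 0.3827, 0.1985]
tcp_rot: [[-0.989, 0.149, -0.001], [0.149, 0.989, -0.001], [0.001, -0.001, -1.0]]
force: [-1.0, -0.3, -0.8]
grip_width: 0.494
grip_force: 0.0
top 39 mid [ 0.6258 -0.1152] size [0.014 0.02 ] mean [ 0.6252 -0.1144  0.1773] zmax 0.183
top 44 mid [ 0.6298 -0.1918] size [0.013 0.021] mean [ 0.6292 -0.1914  0.1773] zmax 0.182
top 41 mid [ 0.6222 -0.0385] size [0.013 0.021] mean [ 0.6219 -0.0387  0.177 ] zmax 0.183
side 135 mid [0.5138 0.3854] size [0.015 0.023] mean [0.5124 0.3875 0.1802] zmax 0.192
side 12 mid [0.4947 0.3878] size [0.007 0.006] mean [0.4947 0.3885 0.1639] zmax 0.167
t 60.4 [0.5135 0.3829 0.1989] ang 2.992 f [0.8 0.3 0. ] grip 0.499 0.0
```

```bash
python3 -m creep '.001 .0015 .03 0 0 0;0 0 .03 0 0 0;0 0 .015 0 0 0;0 0 .009 0 0 0;0 0 0 0 0 0;0 0 0 0 0 0;0 0 0 0 0 0'; python3 -m creep '0 0 0 0 0 0;0 0 0 0 0 0;0 0 0 0 0 0;0 0 0 0 0 0;0 0 0 0 0 0;0 0 0 0 0 0' 1 40;python3 -m creep '0 0 -.008 0 0 0;0 0 -.008 0 0 0;0 0 -.005 0 0 0;0 0 0 0 0 0;0 0 0 0 0 0;0 0 0 0 0 0'
```

```text
t: 60.95
position: [0.5137, 0.3863, 0.117]
tcp_rot: [[-0.989, 0.148, 0.003], [0.148, 0.989, 0.002], [-0.003, 0.002, -1.0]]
force: [-0.2, -1.4, 0.6]
grip_width: 0.499
grip_force: 0.0
t: 61.45
position: [0.5135, 0.3844, 0.1176]
tcp_rot: [[-0.989, 0.147, 0.003], [0.147, 0.989, -0.002], [-0.003, -0.002, -1.0]]
force: [-0.6, -5.1, 5.8]
grip_width: 0.251
grip_force: 39.6
t: 61.95
position: [0.512, 0.3859, 0.1359]
tcp_rot: [[-0.989, 0.147, -0.0], [0.147, 0.989, 0.0], [0.0, 0.0, -1.0]]
force: [-0.0, 0.3, -1.4]
grip_width: 0.251
grip_force: 39.1
```

```bash
python3 -m creep '.008 0 0 0 0 0;.01 0 0 0 0 0;.01 0 0 0 0 0;.01 0 0 0 0 0;.01 0 0 0 0 0;.005 0 0 0 0 0;0 0 0 0 0 0;0 0 0 0 0 0'; python3 -m creep '0 0 -.03 0 0 0;0 0 -.03 0 0 0;0 0 -.035 0 0 0;0 0 -.03 0 0 0;0 0 0 0 0 0;0 0 0 0 0 0;0 0 0 0 0 0;0 0 0 0 0 0'; python3 -m creep '-.01926 -.02955 0 0 0 0;-.01926 -.02955 0 0 0 0;-.01926 -.02955 0 0 0 0;-.01926 -.02955 0 0 0 0;-.01926 -.02955 0 0 0 0;-.01926 -.02955 0 0 0 0;-.01926 -.02955 0 0 0 0;-.01926 -.02955 0 0 0 0;-.01926 -.02955 0 0 0 0;-.01926 -.02955 0 0 0 0'; python3 -m creep '-.01926 -.02955 0 0 0 0;0 0 .03 0 0 0;0 0 0 0 0 0;0 0 0 0 0 0;0 0 0 0 0 0;0 0 0 0 0 0'; python3 jars.py .098 .116 .55 .7 -.01 .1; python3 rod.py | grep side
```

```text
t: 62.62
position: [0.4595, 0.3938, 0.1362]
tcp_rot: [[-0.989, 0.146, 0.001], [0.146, 0.989, 0.0], [-0.001, 0.0, -1.0]]
force: [0.4, -0.2, -1.7]
grip_width: 0.246
grip_force: 39.1
t: 63.28
position: [0.459, 0.3928, 0.2587]
tcp_rot: [[-0.989, 0.148, -0.003], [0.148, 0.989, -0.002], [0.003, -0.003, -1.0]]
force: [0.2, -0.3, -1.5]
grip_width: 0.249
grip_force: 39.4
t: 64.12
position: [0.606, 0.0712, 0.2583]
tcp_rot: [[-0.989, 0.147, -0.004], [0.147, 0.989, 0.0], [0.004, -0.001, -1.0]]
force: [0.3, 0.3, -0.9]
grip_width: 0.249
grip_force: 39.5
t: 64.62
position: [0.6215, 0.0419, 0.2316]
tcp_rot: [[-0.989, 0.146, 0.001], [0.146, 0.989, 0.0], [-0.001, 0.0, -1.0]]
force: [-0.2, -0.3, -0.5]
grip_width: 0.254
grip_force: 39.6
top 38 mid [0.6111 0.0389] size [0.015 0.029] mean [0.6093 0.0374 0.1092] zmax 0.114
side 134 mid [0.6207 0.0413] size [0.036 0.037] mean [0.6198 0.0442 0.1075] zmax 0.115
t 64.7 [0.622  0.0419 0.2324] ang 2.995 f [-0.1 -0.2 -0.5] grip 0.252 39.6
side -0.12 7 [-0.005  0.001] [0.002 0.006] zmin -0.117
side -0.11 14 [-0.008 -0.001] [0.003 0.008] zmin -0.108
side -0.1 19 [-0.007 -0.002] [0.004 0.009] zmin -0.099
side -0.09 13 [-0.008  0.   ] [0.005 0.007] zmin -0.089
side -0.08 16 [-0.007 -0.   ] [0.003 0.008] zmin -0.079
side -0.07 20 [-0.009 -0.004] [0.004 0.008] zmin -0.07
side -0.06 16 [-0.007 -0.003] [0.003 0.008] zmin -0.06
side -0.05 9 [-0.011  0.003] [0.002 0.011] zmin -0.05
side -0.04 55 [-0.013 -0.009] [0.012 0.013] zmin -0.039
side -0.03 30 [-0.007 -0.01 ] [0.006 0.013] zmin -0.03
side -0.02 24 [-0.008 -0.009] [0.008 0.012] zmin -0.02
side -0.01 18 [-0.011 -0.011] [-0.003  0.018] zmin -0.009
side 0.0 44 [-0.014 -0.016] [0.01  0.024] zmin 0.001
side 0.01 56 [-0.014 -0.017] [0.01  0.025] zmin 0.01
```

```bash
python3 -m creep '0 -.001 .015 0 0 0;0 0 .015 0 0 0;0 0 .005 0 0 0;0 0 .004 0 0 0;0 0 .004 0 0 0;0 0 .004 0 0 0;0 0 0 0 0 0'; python3 -m creep '0 0 .005 0 0 0;0 0 .005 0 0 0;0 0 .005 0 0 0;0 0 .005 0 0 0;0 0 0 0 0 0'
```

```text
t: 65.4
position: [0.6212, 0.04, 0.1837]
tcp_rot: [[-0.989, 0.147, -0.0], [0.147, 0.989, 0.0], [0.0, -0.0, -1.0]]
force: [0.4, -0.4, -0.9]
grip_width: 0.251
grip_force: 39.6
t: 65.82
position: [0.6207, 0.0401, 0.1624]
tcp_rot: [[-0.989, 0.147, -0.002], [0.147, 0.989, 0.0], [0.002, 0.0, -1.0]]
force: [0.5, 0.4, -1.5]
grip_width: 0.253
grip_force: 39.6
```

```bash
python3 -m creep '0 0 .01 0 0 0;0 0 .01 0 0 0;0 0 .01 0 0 0;0 0 .01 0 0 0;0 0 .005 0 0 0;0 0 .004 0 0 0;0 0 .003 0 0 0;0 0 0 0 0 0;0 0 0 0 0 0'; python3 -m creep '0 0 .002 0 0 0;0 0 0 0 0 0;0 0 .002 0 0 0;0 0 0 0 0 0;0 0 0 0 0 0'
```

```text
t: 66.57
position: [0.6212, 0.0399, 0.1117]
tcp_rot: [[-0.989, 0.147, -0.0], [0.147, 0.989, 0.0], [0.0, 0.0, -1.0]]
force: [0.4, 1.3, -1.6]
grip_width: 0.25
grip_force: 39.6
t: 66.98
position: [0.6218, 0.0399, 0.1093]
tcp_rot: [[-0.989, 0.147, 0.001], [0.147, 0.989, -0.0], [-0.001, 0.0, -1.0]]
force: [-1.1, 1.8, 5.1]
grip_width: 0.251
grip_force: 40.2
```

```bash
python3 -m creep '0 0 .0015 0 0 0;0 0 0 0 0 0;0 0 0 0 0 0'; python3 -m creep '0 0 -.002 0 0 0;0 0 0 0 0 0;0 0 0 0 0 0;0 0 0 0 0 0' 0; python3 -m creep '0 0 -.01 0 0 0;0 0 -.02 0 0 0;0 0 -.03 0 0 0;0 0 -.03 0 0 0;0 0 0 0 0 0;0 0 0 0 0 0'; python3 -m creep '.0295 .0018 0 0 0 0;.0295 .0018 0 0 0 0;.0295 .0018 0 0 0 0;.0295 .0018 0 0 0 0;.0295 .0018 0 0 0 0;0 0 0 0 0 0;0 0 0 0 0 0;0 0 0 0 0 0;0 0 0 0 0 0' 1 20;  python3 jars.py .165 .2 .45 .7 -.25 .45;python3 - <<'E'
from h import *
for c in("top","side"):
    p,W=cloud(c);b,g,rr=[p[...,i].astype(int) for i in range(3)]
    m=(g>1.5*rr)&(g>1.5*b)&(g>60)&(abs(W[...,0]-.42)<.04)&(abs(W[...,1]-.08)<.04)
    q=W[m];print(c,len(q),"mid",(q.min(0)+q.max(0))/2,"med",np.median(q,0),"size",np.ptp(q,axis=0))
    print([(a["xy"],a["score"]) for a in r.landmark_of(c,"start_top")][:2],proj(c,[[.418,.083,.052]]))
o=[]
for c,(y,x) in(("top",(150,200)),("side",(100,190))):
    p,_=r.snapshot(c);o.append(cv2.resize(p[y:y+150,x:x+150],(400,400)))
cv2.imwrite("pics/c1.png",np.hstack(o))
E
```

```text
t: 67.23
position: [0.6223, 0.0399, 0.1094]
tcp_rot: [[-0.989, 0.147, 0.002], [0.147, 0.989, -0.0], [-0.002, 0.0, -1.0]]
force: [-3.6, 1.4, 10.5]
grip_width: 0.248
grip_force: 40.9
t: 67.57
position: [0.6209, 0.0396, 0.1078]
tcp_rot: [[-0.989, 0.147, -0.001], [0.147, 0.989, -0.0], [0.001, -0.001, -1.0]]
force: [-0.0, 0.2, -0.7]
grip_width: 0.503
grip_force: 0.0
t: 68.07
position: [0.6236, 0.0397, 0.2024]
tcp_rot: [[-0.989, 0.147, 0.007], [0.147, 0.989, -0.001], [-0.007, 0.0, -1.0]]
force: [-0.7, -0.5, 0.0]
grip_width: 0.502
grip_force: 0.0
t: 68.82
position: [0.4777, 0.0703, 0.1985]
tcp_rot: [[-0.989, 0.148, 0.0], [0.148, 0.989, -0.0], [-0.0, -0.0, -1.0]]
force: [1.0, -1.2, 0.7]
grip_width: -0.001
grip_force: 0.0
top 37 mid [ 0.6261 -0.1152] size [0.014 0.019] mean [ 0.6254 -0.1144  0.1784] zmax 0.183
top 43 mid [ 0.63   -0.1918] size [0.012 0.022] mean [ 0.6294 -0.1913  0.1774] zmax 0.185
top 39 mid [0.6201 0.0392] size [0.014 0.019] mean [0.6194 0.0389 0.1784] zmax 0.183
top 40 mid [ 0.6224 -0.0395] size [0.013 0.019] mean [ 0.6221 -0.0393  0.1776] zmax 0.182
side 56 mid [ 0.6275 -0.1138] size [0.014 0.023] mean [ 0.6263 -0.1125  0.1754] zmax 0.184
side 56 mid [ 0.6234 -0.0369] size [0.013 0.022] mean [ 0.6229 -0.0352  0.1759] zmax 0.183
side 64 mid [0.6218 0.0403] size [0.014 0.023] mean [0.6201 0.0424 0.176 ] zmax 0.183
t 68.9 [0.4778 0.0702 0.1985] ang 2.993 f [0.7 0.2 0.5] grip 0.003 0.0Traceback (most recent call last):
  File "<stdin>", line 5, in <module>
    return umr_minimum(a, axis, None, out, keepdims, initial, where)
ValueError: zero-size array to reduction operation minimum which has no identity
```

Run:
```python
from h import *
o={}
for f,c in(("pics/top0.png","top"),("pics/side0.png","side")):
    p=cv2.imread(f);b,g,rr=[p[...,i].astype(int) for i in range(3)]
    m=((g>1.4*rr)&(g>1.4*b)&(g>60)).astype(np.uint8)
    n,l,st,ce=cv2.connectedComponentsWithStats(m);k=1+np.argmax(st[1:,4]);print(c,st[k],ce[k]);o[c]=ce[k]
print(tri(o["top"],o["side"]))
q=[]
for c,(y,x) in(("top",(150,200)),("side",(100,190))):
    p,_=r.snapshot(c);q.append(cv2.resize(p[y:y+200,x:x+200],(400,400)))
cv2.imwrite("pics/c1.png",np.hstack(q))
```

```text
top [222 248  10  10  66] [226.34848485 252.46969697]
side [306 246  11   9  83] [311.20481928 249.91566265]
[0.41857995 0.08294407 0.05147152]
```

View pics/c1.png

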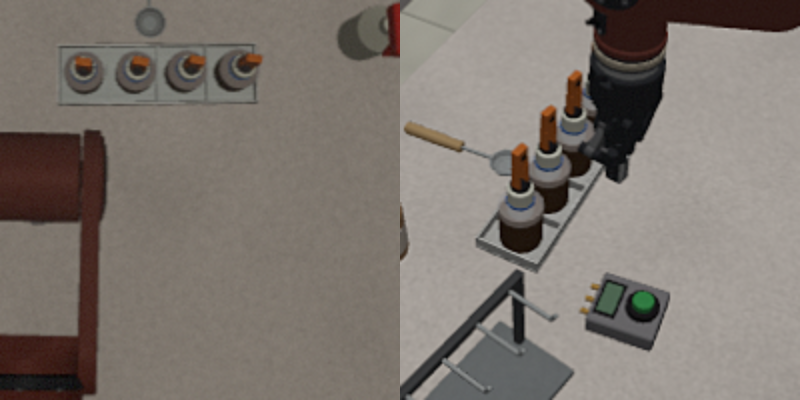

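All four jars carry probes with collars on the mouths, at left crop (85..240, 65). The button triangulates to (0.4186, 0.083, 0.0515), which matches its given height.

```bash
python3 -m creep '.0302 .002 0 0 0 0;.0302 .002 0 0 0 0;0 0 .04 0 0 0;0 0 .04 0 0 0;0 0 .04 0 0 0;0 0 .03 0 0 0;0 0 .02 0 0 0;0 0 .004 0 0 0;0 0 0 0 0 0;0 0 0 0 0 0'; python3 -m creep '0 0 0 0 0 0;0 0 0 0 0 0'
```

```text
t: 69.9
position: [0.4189, 0.0834, 0.0255]
tcp_rot: [[-0.989, 0.147, 0.001], [0.147, 0.989, 0.0], [-0.001, 0.0, -1.0]]
force: [0.1, 0.9, 1.3]
grip_width: -0.004
grip_force: 0.0
t: 70.07
position: [0.4198, 0.0834, 0.0265]
tcp_rot: [[-0.989, 0.147, 0.004], [0.147, 0.989, 0.0], [-0.004, 0.001, -1.0]]
force: [0.3, -1.3, 0.5]
grip_width: 0.0
grip_force: 0.0
```

```bash
python3 -m creep '0 0 .006 0 0 0;0 0 .004 0 0 0;0 0 .003 0 0 0;0 0 0 0 0 0;0 0 0 0 0 0'; python3 -m creep '0 0 .003 0 0 0;0 0 0 0 0 0;0 0 0 0 0 0';python3 -m creep '0 0 .002 0 0 0;0 0 0 0 0 0;0 0 0 0 0 0'
```

```text
t: 70.48
position: [0.4181, 0.0834, 0.0117]
tcp_rot: [[-0.989, 0.147, 0.001], [0.147, 0.989, 0.0], [-0.001, 0.0, -1.0]]
force: [0.7, -0.2, 1.9]
grip_width: -0.004
grip_force: 1.1
t: 70.73
position: [0.4181, 0.0834, 0.0087]
tcp_rot: [[-0.989, 0.147, 0.001], [0.147, 0.989, 0.0], [-0.001, 0.0, -1.0]]
force: [0.5, 0.7, 3.0]
grip_width: 0.001
grip_force: 1.8
t: 70.98
position: [0.4181, 0.0834, 0.008]
tcp_rot: [[-0.989, 0.147, -0.0], [0.147, 0.989, -0.0], [0.0, -0.0, -1.0]]
force: [-3.9, -0.4, 14.5]
grip_width: -0.0
grip_force: 7.2
```

Bottomed out: 6 mm of travel and 14.5 N. Now let go, check and hand in.

```bash
python3 -m creep '0 0 0 0 0 0;0 0 0 0 0 0;0 0 -.01 0 0 0;0 0 -.03 0 0 0;0 0 -.04 0 0 0;0 0 -.04 0 0 0;0 0 -.03 0 0 0;0 0 0 0 0 0;0 0 0 0 0 0;0 0 0 0 0 0'; python3 -m creep '0 0 0 0 0 0;0 0 0 0 0 0;0 0 0 0 0 0;0 0 0 0 0 0'; python3 jars.py .165 .2 .55 .7 -.25 .1;python3 - <<'E'
from h import *
q=[]
for c,(y,x) in(("top",(110,200)),("side",(80,190))):
    p,_=r.snapshot(c);q.append(cv2.resize(p[y:y+200,x:x+200],(400,400)))
cv2.imwrite("pics/d1.png",np.hstack(q))
E
```

```text
t: 71.82
position: [0.4164, 0.0833, 0.1555]
tcp_rot: [[-0.989, 0.147, -0.002], [0.147, 0.989, -0.0], [0.002, -0.0, -1.0]]
force: [-0.3, 0.8, -0.0]
grip_width: -0.002
grip_force: 0.0
t: 72.15
position: [0.4167, 0.0834, 0.1553]
tcp_rot: [[-0.989, 0.147, -0.003], [0.147, 0.989, -0.0], [0.003, -0.0, -1.0]]
force: [0.7, -0.1, 0.6]
grip_width: 0.001
grip_force: 0.0
top 37 mid [ 0.626  -0.1156] size [0.014 0.02 ] mean [ 0.6254 -0.1145  0.1783] zmax 0.184
top 41 mid [ 0.6293 -0.1915] size [0.011 0.021] mean [ 0.6294 -0.1917  0.1777] zmax 0.183
top 40 mid [0.62   0.0392] size [0.013 0.019] mean [0.6193 0.039  0.1784] zmax 0.183
top 37 mid [ 0.6221 -0.0394] size [0.013 0.019] mean [ 0.6224 -0.0392  0.1784] zmax 0.184
side 50 mid [ 0.6344 -0.1913] size [0.014 0.027] mean [ 0.633  -0.1898  0.1755] zmax 0.183
side 54 mid [ 0.6261 -0.1143] size [0.015 0.023] mean [ 0.626  -0.1124  0.1757] zmax 0.183
side 54 mid [ 0.6232 -0.0357] size [0.013 0.022] mean [ 0.6229 -0.035   0.1764] zmax 0.184
side 66 mid [0.6211 0.0409] size [0.016 0.024] mean [0.6199 0.0428 0.1759] zmax 0.184
t 72.2 [0.4172 0.0834 0.1558] ang 2.994 f [-0.  -1.4 -0.8] grip -0.002 0.0
```

View pics/d1.png

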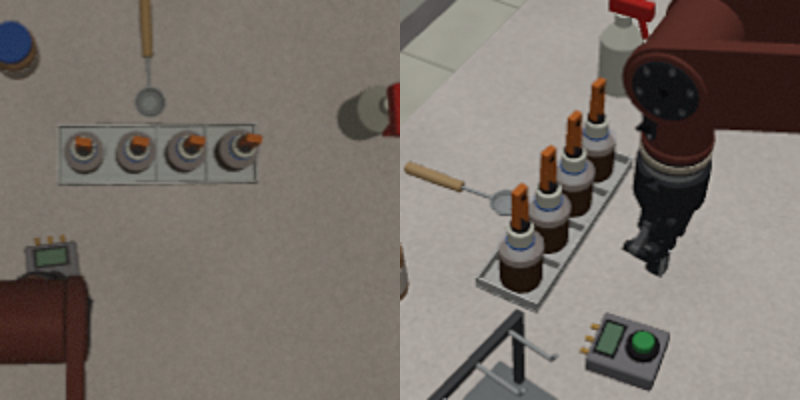

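All four jars stand in their own compartments with probes home at left crop (85..245, 145). The button at right crop (643,345) is released and the bystanders haven't moved.

```bash
python3 -c "
from cell import r
print(r.hand_in())"
```

```text
the job is handed in; nothing more can be done
None
```

The job is handed in: all four jars stand in the tray, one to a compartment, each with its probe fully home, and I then pressed the start button fully down and let it go (72 s used; no verdict was returned).

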